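# Change the oven's gas manifold over to its standby line

## Robot

A 6-joint arm with a two-finger parallel gripper is mounted at the origin on the work surface. World frame = base frame: x ahead of the robot, y to its left, z up, the work surface at z = 0. Lengths are in m, angles in rad, forces in N, time in s.
With the tool pointing down it reaches from about 0.3 to 0.875 m from the base axis. Payload 6.4 kg.
Tool frame: the origin (TCP) lies midway between the tips of the shut fingers; the grasp point (between the pads) lies 19 mm behind it (ctrl.pinch_z is the distance from the TCP to the grasp point, in m); z points along the fingers, y is the line along which they close (so a half turn about z gives the same grasp; the last joint's range is limited). The gripper opens to 85 mm and grips with 20 to 120 N. Pads are 22 mm wide; open, the fingers measure 114 mm over their backs; the gripper's body (76 mm by 85 mm) begins 54 mm behind the grasp point. The pads swing forward as they close: fully open they stand 13 mm farther back than shut.
Start: joints at [-1.491, 0.181, 1.607, -0, 1.354, -0.206], TCP at [0.162, -0.552, 0.231] pointing down, gripper open.
Joint ranges: [-2.99, 2.99], [-0.89, 2.07], [0.3, 2.58], [-1.14, 4.28], [0, 2.63], [-3.12, 3.12]. Speed limits (rad/s): [2.57, 2.57, 3.01, 3.14, 3.14, 3.14].

## Interface

Orientations are given as a unit quaternion [w, x, y, z].
In Python, from bench import ctrl gives the robot as it stands.
- The arm moves only by the tool apply_moves, never from a script. Its argument "moves" is a list of rows, each an object with "jaw": the opening, from 0 (shut) to 1 (fully open); "offset": the shift along the tool's x, y, z in mm, a list of three; "rot": the turn, a rotation vector about the tool's x, y, z in degrees, a list of three. In form: [{"jaw": jaw, "offset": [dx, dy, dz], "rot": [ax, ay, az]}, ...]. A call has exactly 5 rows; each row shifts and turns the commanded pose from where the row before left it, along the tool's axes as they then stand; what a row does not reach is not made up. A row lasts 1/8 s, in which the tool goes at most 62.5 mm and 10.7 degrees, less where a joint would pass 70% of its speed; a pose out of reach is approached as far as the arm can. A call is refused whole if a number of a shift passes 62.5 or a number of a turn 10.7, either way. A call with a gripper value outside its range is refused whole. The fingers move at their own pace and stop on an object; the grip force is fixed at half the most. Time passes only in rows, so rows that do not move let the fingers close, or fill a call up. It gives the time, the measured TCP pose, the force, the opening and the grip force at its end, in the units of the state.
- ctrl.get_obs(): the state, without advancing time (a new reading comes with each control period).
- ctrl.camera(name): name is "scene" or "top" or "wrist"; returns (picture, depth): 400x640x3 uint8, red, green, blue; 400x640 float32, m along the optical axis (not along the pixel's ray), 0 where there is no reading.
- ctrl.camera_params(name): a dict with "K" (3x3 intrinsics, pixels), "cam_to_world" (4x4, takes a point from camera to world coordinates); the wrist camera has in their place "mount" (4x4, takes a point from camera to tool coordinates, whose origin is the TCP and whose axes are the flange's). Camera axes: x right, y down, z forward; pixel columns grow to the right and rows downward; lengths in m; the calibration is good to about 2 mm. The wrist camera is an equidistant fisheye: a pixel r from the principal point sees the ray r / f radians off the axis. A picture is of the moment at which its call begins: read the wrist's pose just before it. camera_params takes no time and is no camera call.
- ctrl.hand_in(): hands the job in; it is judged then, once.
Trained networks look in the newest picture that a camera, given by its name, has taken for a name from the list of things; names that differ only in an ending like _2 or _b are one class to them, and where a whole thing is asked for, a point or a joint stands for the part that bears it (a point fixed in the world has none). Each returns a list of dicts, best first, with "score" (0 to 1); they miss things now and then, are a little off and sometimes report something else, mostly with a low value. They report only what shows in the picture. A call takes as long as a camera call. They do not tell look-alikes from the thing itself.
- ctrl.outline_of(camera, target): "region" (400x640 bool, what is visible of it) and "position" ([column, row] in pixels, amid what is visible of it).
The state is a dict: "time_s": time; "q": joint angles; "dq": joint speeds; "joint_efforts": joint torques, N m; "eef_pos": TCP position; "eef_rot": TCP orientation; "wrist_force": force on the tool from outside, world axes, zero at the start; "torque": the same for the moment, N m; "opening": opening from 0.0 (shut) to 1.0 (fully open); "grasp_force": force on a finger pad.
Only numpy, scipy, OpenCV 4.12 (cv2) and the standard library are available. Lean on these libraries where they do the work, as an engineer would, in place of code of your own. Each camera call takes 0.05 s, during which the arm holds its last target. There are 200 camera calls.

## Task

Change the gas manifold over to the standby line: swing the black isolating lever all the way shut to its stop, which frees the interlock, then take the flat screwdriver from the stand and turn the slotted brass selector a quarter turn anticlockwise (seen from above) to its stop. Leave the lever shut and put the screwdriver back upright, fully down, in a hole of the stand; do not disturb the other things on the bench.

Things in the scene. Friction and masses are not known exactly. Their poses are not given: they have to be found in the camera images.
- manifold: Fixed gas manifold: aluminium block 64 x 195 mm, top 48 mm above the bench, on a dark base plate 130 x 215 mm. Origin: underside centre; z up, x to its back (tube fittings), -x to its front. Lever axis at (0, +45 mm), selector axis at (0, -45 mm). A dial gauge on its -y end reaches 115 mm high. Steel interlock plates, 100 mm across (z 54 to 61 mm), on both axes overlap between them.
- isolator (a joint): Angle (rad) of the isolating lever about its vertical axis; it grows anticlockwise seen from above. 0: fully open, lever along the manifold's +y. 1.571: shut, against its stop, lever along the manifold's -x (out of its front). It starts at 0 to 0.45 and stays where it is left: stiff, some 0.2 to 0.4 N m. The selector is freed only within about 0.06 rad of the stop.
- lever_grip (a point): Centre of the lever's black sleeve, 90 mm from the lever's axis. Sleeve: a bar 20 mm wide, 26 mm high (60 to 86 mm above the bench), 53 to 125 mm from the axis. Its y axis points outwards along the lever, its x axis is the side to push on from (pushing towards its -x shuts the lever).
- selector (a joint): Angle (rad) of the selector plate about its vertical axis; grows anticlockwise seen from above. 0: in service. 1.571: standby line, against its stop. While the lever is not shut it has only 0.06 rad of play. Turning takes about 0.1 N m; it stays where it is left. The brass head turns with it (its clamp slips only above 0.6 N m).
- selector_head (a point): Centre of the flat top of the round brass selector head (32 mm across, top 76 mm above the bench); its axes turn with the selector plate. The slot in it is centred here, 14 mm long, 4.5 mm wide, 8 mm deep, square edged, closed at its ends. The head is clamped on its spindle by hand, so the slot stands up to 30 degrees to either side of this point's x axis: find it by feel or by sight.
- driver_grip (a point): Centre of the flat screwdriver's handle: black, square with flat grooved sides, 26 x 26 mm and 90 mm high, its top 45 mm above this point. It stands upright, blade down, in an end hole of the stand (the nut driver is in the other). Its z axis points up the handle, x along the blade's width; handle sides are square to x and y. 110 g or so.
- driver_tip (a point): Centre of the end of the screwdriver's blade, on the handle's axis, 120 mm below driver_grip; same axes. Blade 12 mm wide along x, 2.5 mm thick along y, on a round shaft 8 mm across. A collar 34 mm across at the foot of the handle, 70 mm above the tip, rests on the stand.
- stand: Fixed tool stand: aluminium plate 215 x 66 mm on two cheeks, open at front and back; plate top 85 mm above the bench, 6 mm thick, three round holes 21 mm across in a row along its x axis. Origin: underside centre. A tool that is fully down has its blade's end 15 mm above the bench.
- stand_hole0 (a point): Centre of the mouth of the stand's hole at x = -68 mm (top face of the plate).
- stand_hole1 (a point): The same for the middle hole, empty at the start.
- stand_hole2 (a point): The same for the hole at x = +68 mm.
- nut_driver: Bystander: nut driver with a round black handle (27 mm) and a hexagon socket end, standing in the other end hole; as tall as the screwdriver. Origin at its lower end.
- bottle_tall: Bystander: amber reagent bottle, 68 mm across, 135 mm high, behind the manifold. Origin: underside centre.
- jar: Bystander: glass jar with black cap, 60 mm across, 75 mm high, behind the manifold. Origin: underside centre.
- spanner: Bystander: open-ended steel spanner, 150 mm, lying in front of the manifold.
- marker: Bystander: flat marker pen, 120 x 28 x 18 mm, lying beside the stand.
- beaker: Bystander: glass beaker, 70 mm across, 85 mm high, to the left. Origin: underside centre.
Things that resemble listed ones, but are neither listed nor needed, are in the scene too. Leave any red look-alike of the part that bears driver_grip alone.

How it is judged:
On the way, in this order (a step that is already met when the one before it is completed fails the run):
1. the lever is shut to its stop while the selector is still in service (value of joint isolator above 1.5 rad and value of joint selector below 0.12 rad), for 0.2 s.
2. the screwdriver's blade is down in the selector's slot (horizontal distance between driver_tip and selector_head below 0.005 m and z of driver_tip in the frame of selector_head below -0.004 m and value of joint isolator above 1.5 rad and value of joint selector below 0.4 rad), for 0.1 s.
3. the selector has been turned with the blade to its other stop (horizontal distance between driver_tip and selector_head below 0.005 m and z of driver_tip in the frame of selector_head below -0.004 m and value of joint isolator above 1.5 rad and value of joint selector above 1.45 rad), for 0.1 s.
At the end, for the whole second after the job is handed in: The lever is shut (above 1.5 rad), the selector is at its standby stop (above 1.45 rad), and the screwdriver stands upright (within 0.12 rad) in a hole of the stand, within 12 mm of its centre and with its collar down on the plate (within 5 mm) (value of joint isolator above 1.5 rad and value of joint selector above 1.45 rad and (horizontal distance between driver_tip and stand_hole0 below 0.012 m or horizontal distance between driver_tip and stand_hole1 below 0.012 m or horizontal distance between driver_tip and stand_hole2 below 0.012 m) and z of driver_tip in the frame of stand between 0.01 and 0.02 m and angle between driver_tip's own z axis and vertical below 0.12 rad); the robot touches nothing.
It fails at once if a thing that does not belong to the job (nut driver, bottle, jar, spanner, marker, beaker) is shifted by more than 30 mm (distance of any of nut_driver, bottle_tall, jar, spanner, marker, beaker from where it was at the start of the episode above 0.03 m).
It also fails if it takes over 72 s, if anything falls off the work surface, if the arm or the gripper's body presses on something with over 40 N, if the wrist force passes 120 N, or if a joint passes its speed limit or range.

## Working session

There is one attempt and no reset: what is moved stays moved. The work goes in short steps, Python scripts to look and compute and a tool call to move; the robot and the scene stay as the last step left them, time stands still between calls to the robot, and variables do not carry over. Pictures are saved under pics/ and viewed, at most 10 in all, crops included, and the job is handed in when it is done.

Besides the shell and the picture viewer there is one more tool, called after "Request:" as name(argument=value, ...), one argument or row to a line, values as JSON. apply_moves: Moves the arm, as the interface text tells. Its arguments: {"type":"object","properties":{"moves":{"type":"array"}},"required":["moves"]}

```bash
ls; mkdir -p pics; python3 - <<'E'
from bench import ctrl
import cv2,numpy as np
for n in ["scene","top"]:
    p,d=ctrl.camera(n); cv2.imwrite(f"pics/{n}0.png",p[:,:,::-1]); np.save(f"pics/{n}_d.npy",d)
    c=ctrl.camera_params(n); print(n,c["K"].round(1).tolist(),c["cam_to_world"].round(3).tolist())
    for t in ["manifold","isolator","selector","driver_grip","stand","nut_driver","marker","spanner"]:
        print(t,[(round(r["score"],2),np.round(r["position"]).tolist()) for r in ctrl.outline_of(n,t)][:3])
print(ctrl.get_obs()); print(ctrl.camera_params("wrist"),ctrl.pinch_z)
E
```

```text
pics
scene [[406.0, 0.0, 317.1], [0.0, 406.0, 195.0], [0.0, 0.0, 1.0]] [[0.742, 0.444, -0.502, 1.07], [0.67, -0.509, 0.541, -0.577], [-0.016, -0.737, -0.675, 0.83], [0.0, 0.0, 0.0, 1.0]]
manifold [(0.96, [333.0, 218.0])]
isolator [(0.93, [341.0, 196.0]), (0.7, [333.0, 217.0])]
selector [(0.72, [197.0, 330.0]), (0.48, [218.0, 299.0])]
driver_grip [(0.89, [168.0, 225.0]), (0.7, [215.0, 294.0]), (0.58, [231.0, 207.0])]
stand [(0.6, [369.0, 123.0])]
nut_driver [(0.77, [230.0, 283.0])]
marker [(0.88, [191.0, 332.0])]
spanner [(0.77, [274.0, 216.0]), (0.5, [217.0, 296.0])]
top [[461.5, 0.0, 325.8], [0.0, 461.5, 208.0], [0.0, 0.0, 1.0]] [[0.003, -0.985, 0.171, 0.282], [-1.0, -0.002, 0.011, 0.005], [-0.01, -0.171, -0.985, 1.555], [0.0, 0.0, 0.0, 1.0]]
manifold [(0.94, [325.0, 207.0])]
isolator [(0.8, [308.0, 205.0]), (0.49, [199.0, 261.0])]
selector [(0.58, [337.0, 204.0])]
driver_grip [(0.65, [434.0, 273.0]), (0.43, [443.0, 231.0])]
stand [(0.77, [432.0, 212.0]), (0.59, [306.0, 208.0]), (0.24, [350.0, 243.0])]
nut_driver [(0.63, [434.0, 213.0])]
marker [(0.83, [456.0, 205.0]), (0.44, [306.0
[... 575 characters left out ...]
38e-06]), 'wrist_force': array([ 0.33724426, -0.19766273, -0.24021487]), 'torque': array([-0.01689779,  0.02315925,  0.01621064]), 'grasp_force': 0.0, 'opening': 1.0017888365800625}
{'K': array([[309.70691629,   0.        , 318.33432563],
       [  0.        , 309.70691629, 195.85070045],
       [  0.        ,   0.        ,   1.        ]]), 'mount': array([[-1.24011298e-05, -9.65883295e-01, -2.58977723e-01,
         6.53624269e-02],
       [ 9.99999925e-01, -1.12101163e-04,  3.70207563e-04,
         4.19503526e-04],
       [-3.86609004e-04, -2.58977699e-01,  9.65883224e-01,
        -1.42507672e-01],
       [ 0.00000000e+00,  0.00000000e+00,  0.00000000e+00,
         1.00000000e+00]])} 0.0187
```

```bash
python3 - <<'E'
import cv2
a=cv2.imread("pics/top0.png")[130:330,180:500]; cv2.imwrite("pics/t1.png",cv2.resize(a,(800,500),interpolation=2))
a=cv2.imread("pics/scene0.png")[80:380,130:430]; cv2.imwrite("pics/s1.png",cv2.resize(a,(600,600),interpolation=2))
E
```

```text
(no output)
```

View pics/t1.png

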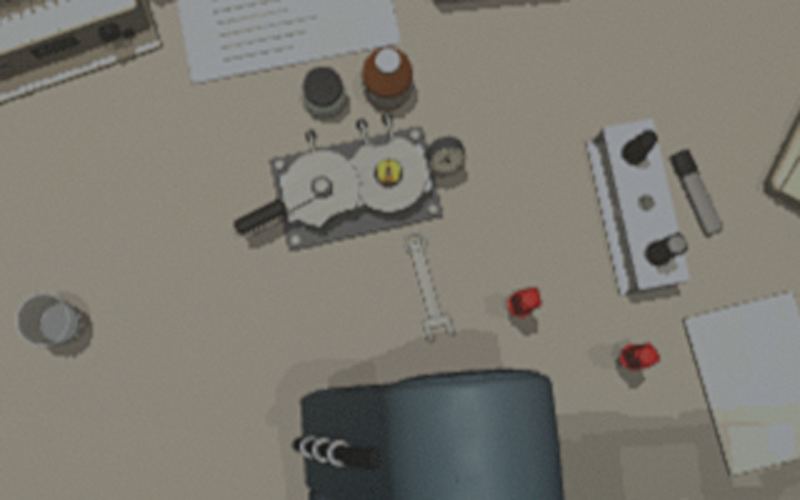

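View pics/s1.png

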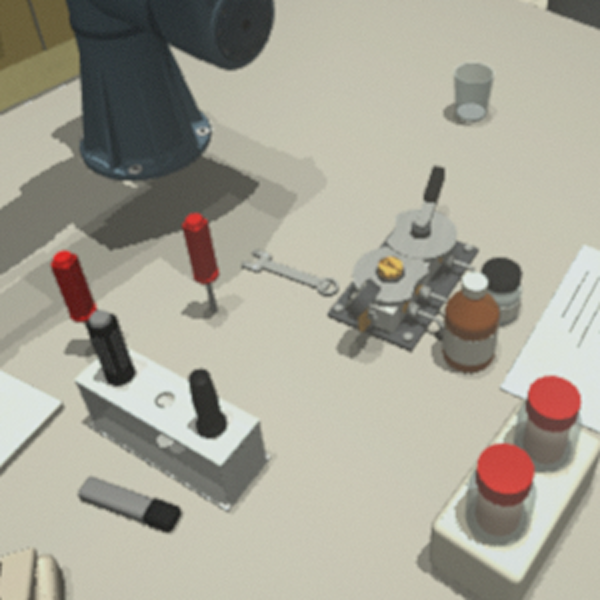

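The top view shows the manifold at about (324,205), with the lever at the left pointing to the lower left (about 0.4 rad), and the brass head at (335,199). The stand is at the right, with tools at its back hole (436,188) and front hole (445,230). Two red look-alikes stand in front of it. Next I measure positions.

```bash
cat > h.py <<'E'
from bench import ctrl
import numpy as np, cv2
from scipy.spatial.transform import Rotation as R
def pose():
    o=ctrl.get_obs(); q=o["eef_rot"]; T=np.eye(4); T[:3,:3]=R.from_quat([q[1],q[2],q[3],q[0]]).as_matrix(); T[:3,3]=o["eef_pos"]; return T
def ray(cam,px,T=None):
    c=ctrl.camera_params(cam); K=c["K"]; u=(px[0]-K[0,2])/K[0,0]; v=(px[1]-K[1,2])/K[1,1]
    if cam=="wrist":
        r=np.hypot(u,v); d=np.array([u/r*np.sin(r),v/r*np.sin(r),np.cos(r)]) if r>1e-9 else np.array([0,0,1.]); M=(pose() if T is None else T)@c["mount"]
    else: d=np.array([u,v,1]); M=c["cam_to_world"]
    return M[:3,3],M[:3,:3]@d
def atz(cam,px,z,T=None):
    o,d=ray(cam,px,T); return o+d*(z-o[2])/d[2]
def proj(cam,p,T=None):
    c=ctrl.camera_params(cam); M=(pose() if T is None else T)@c["mount"] if cam=="wrist" else c["cam_to_world"]
    q=np.linalg.inv(M)@np.append(p,1); K=c["K"]
    if cam=="wrist":
        s=np.hypot(q[0],q[1]); k=np.arctan2(s,q[2])/s; return np.array([K[0,2]+K[0,0]*q[0]*k,K[1,2]+K[1,1]*q[1]*k])
    return np.array([K[0,2]+K[0,0]*q[0]/q[2],K[1,2]+K[1,1]*q[1]/q[2]])
def togo(p,yaw=None):
    "shift in tool axes (mm) to world point p; yaw change deg"
    T=pose(); print("shift",(T[:3,:3].T@(np.array(p)-T[:3,3])*1e3).round(1), "toolx yaw",np.degrees(np.arctan2(T[1,0],T[0,0])).round(1))
E
python3 - <<'E'
from h import *
f=lambda x,y:(180+x/2.5,130+y/2.5)
for n,p,z in [("leveraxis",(321,186),.075),("selhead",(388,172),.076),("sleeveend",(237,227),.073),("sleevein",(283,207),.073),("hole1",(646,203),.085),("backtool base",(630,158),.09),("fronttool base",(655,255),.09),("backtool top",(648,138),.18),("fronttool top",(677,243),.18)]:
    print(n,atz("top",f(*p),z).round(4))
# plates: base plate corners
for p in [(270,160),(420,128),(440,213),(292,247)]: print(atz("top",f(*p),.005).round(4))
for p in [(587,142),(652,120),(690,280),(625,294)]: print(atz("top",f(*p),.085).round(4))
E
```

```text
leveraxis [0.5515 0.0776 0.075 ]
selhead [ 0.57   -0.0098  0.076 ]
sleeveend [0.4975 0.1864 0.073 ]
sleevein [0.524 0.127 0.073]
hole1 [ 0.528  -0.3422  0.085 ]
backtool base [ 0.5862 -0.3226  0.09  ]
fronttool base [ 0.46   -0.3499  0.09  ]
backtool top [ 0.5924 -0.3252  0.18  ]
fronttool top [ 0.4636 -0.3549  0.18  ]
[0.6004 0.1515 0.005 ]
[ 0.6456 -0.0545  0.005 ]
[ 0.5272 -0.0812  0.005 ]
[0.4802 0.1195 0.005 ]
[ 0.6084 -0.2686  0.085 ]
[ 0.6379 -0.3542  0.085 ]
[ 0.4287 -0.3943  0.085 ]
[ 0.4107 -0.311   0.085 ]
```

Request:
apply_moves(
  moves=[
    {"jaw": 1,"offset": [35.7,-38.6,0],"rot": [0,0,0]},
    {"jaw": 1,"offset": [35.7,-38.6,0],"rot": [0,0,0]},
    {"jaw": 1,"offset": [35.7,-38.6,0],"rot": [0,0,0]},
    {"jaw": 1,"offset": [35.7,-38.6,0],"rot": [0,0,0]},
    {"jaw": 1,"offset": [35.7,-38.6,0],"rot": [0,0,0]},
  ],
)

```text
time_s: 1.52
eef_pos: [0.2795, -0.3148, 0.2315]
eef_rot: [0.0, 0.99, 0.142, 0.0]
wrist_force: [-0.3, 0.1, 0.5]
opening: 1.0
grasp_force: 0.0
```

Request:
apply_moves(
  moves=[
    {"jaw": 1,"offset": [35.7,-38.6,0],"rot": [0,0,0]},
    {"jaw": 1,"offset": [35.7,-38.6,0],"rot": [0,0,0]},
    {"jaw": 1,"offset": [35.7,-38.6,0],"rot": [0,0,0]},
    {"jaw": 1,"offset": [35.7,-38.6,0],"rot": [0,0,0]},
    {"jaw": 1,"offset": [35.7,-38.6,0],"rot": [0,0,0]},
  ],
)

```text
time_s: 2.15
eef_pos: [0.3965, -0.0792, 0.2317]
eef_rot: [0.0, 0.99, 0.142, 0.001]
wrist_force: [0.7, -1.2, 0.1]
opening: 0.995
grasp_force: 0.0
```

Request:
apply_moves(
  moves=[
    {"jaw": 1,"offset": [35.7,-38.6,0],"rot": [0,0,0]},
    {"jaw": 1,"offset": [35.7,-38.6,0],"rot": [0,0,0]},
    {"jaw": 1,"offset": [35.7,-38.6,0],"rot": [0,0,0]},
    {"jaw": 1,"offset": [35.7,-38.6,0],"rot": [0,0,0]},
    {"jaw": 1,"offset": [35.7,-38.6,0],"rot": [0,0,0]},
  ],
)

```text
time_s: 2.78
eef_pos: [0.5134, 0.1566, 0.2315]
eef_rot: [0.0, 0.99, 0.143, 0.0]
wrist_force: [0.6, -0.6, 0.6]
opening: 0.999
grasp_force: 0.0
```

Request:
apply_moves(
  moves=[
    {"jaw": 1,"offset": [0,0,0],"rot": [0,0,-10]},
    {"jaw": 1,"offset": [0,0,0],"rot": [0,0,-10]},
    {"jaw": 1,"offset": [0,0,0],"rot": [0,0,-10]},
    {"jaw": 1,"offset": [0,0,0],"rot": [0,0,-10]},
    {"jaw": 1,"offset": [0,0,0],"rot": [0,0,-10]},
  ],
)

```text
time_s: 3.4
eef_pos: [0.5127, 0.1548, 0.2313]
eef_rot: [0.0, 0.835, 0.55, 0.0]
wrist_force: [0.6, -0.2, -0.1]
opening: 0.998
grasp_force: 0.0
```

Request:
apply_moves(
  moves=[
    {"jaw": 0.6,"offset": [0,0,0],"rot": [0,0,-10]},
    {"jaw": 0.6,"offset": [0,0,0],"rot": [0,0,-10]},
    {"jaw": 0.6,"offset": [0,0,0],"rot": [0,0,-10]},
    {"jaw": 0.6,"offset": [0,0,0],"rot": [0,0,-10]},
    {"jaw": 0.6,"offset": [0,0,0],"rot": [0,0,-10]},
  ],
)

```text
time_s: 4.03
eef_pos: [0.5127, 0.1548, 0.2314]
eef_rot: [0.0, 0.525, 0.851, 0.0]
wrist_force: [-0.5, 0.5, -0.3]
opening: 0.604
grasp_force: 0.0
```

```bash
python3 - <<'E'
from h import *
T=pose(); p,d=ctrl.camera("wrist"); cv2.imwrite("pics/w1.png",p[:,:,::-1]); np.save("pics/w1d.npy",d); np.save("pics/w1T.npy",T); print(T.round(3).tolist(), ctrl.get_obs()["q"].round(2))
for t in ["isolator","selector","manifold","lever_grip","selector_head"]:
    for r in ctrl.outline_of("wrist",t)[:2]:
        print(t,round(r["score"],2),np.round(r["position"]),r["region"].sum(),atz("wrist",r["position"],.08,T).round(4))
E
```

```text
[[-0.449, 0.893, 0.0, 0.513], [0.893, 0.449, 0.0, 0.155], [-0.0, 0.0, -1.0, 0.231], [0.0, 0.0, 0.0, 1.0]] [ 0.07  0.09  1.71  0.    1.34 -0.4 ]
isolator 0.59 [318. 239.] 6780 [0.5388 0.1008 0.08  ]
selector 0.66 [296. 304.] 2601 [0.553  0.0166 0.08  ]
manifold 0.58 [314. 246.] 14597 [0.5392 0.092  0.08  ]
lever_grip 0.79 [316. 242.] 7000 [0.5396 0.097  0.08  ]
selector_head 0.73 [298. 305.] 2695 [0.5557 0.0168 0.08  ]
```

View pics/w1.png

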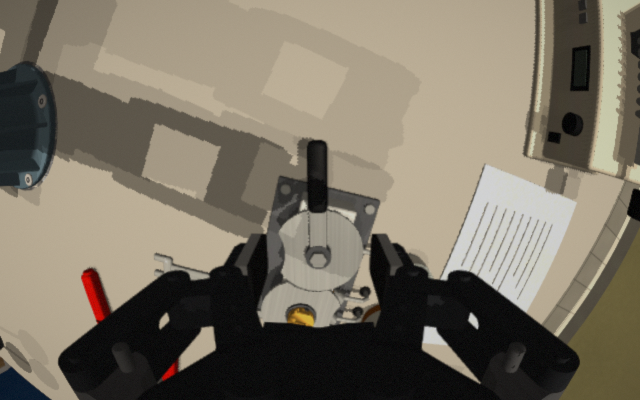

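The wrist view shows the sleeve running from (318,141) to (317,212) and the hub at (318,257), so the lever is nearly in line with the tool's x axis.

```bash
python3 - <<'E'
from h import *
T=np.load("pics/w1T.npy")
hub=atz("wrist",(318,257),.078,T); e=atz("wrist",(318,143),.08,T); i=atz("wrist",(317,210),.086,T); s=atz("wrist",(300,316),.076,T)
print(hub,e,i,s,[np.hypot(*(x-hub)[:2]) for x in (e,i,s)])
for x in (e,i): print(np.degrees(np.arctan2(*(x-hub)[1::-1])))
print(np.degrees(np.arctan2(*(hub-s)[1::-1])))
v=(e-hub)[:2]; v/=np.linalg.norm(v); togo([*(hub[:2]+.09*v),.066])
E
```

```text
[0.54904373 0.08162015 0.078     ] [0.49533094 0.18847517 0.08      ] [0.52347274 0.13032291 0.086     ] [5.66149015e-01 2.17143531e-04 7.60000000e-02] [np.float64(0.11959539275064457), np.float64(0.05500757973116654), np.float64(0.08318077260043653)]
116.68729546340725
117.70135041134449
101.86696337677529
shift [  8.3  -0.5 165.3] toolx yaw 116.2
```

Request:
apply_moves(
  moves=[
    {"jaw": 0.55,"offset": [8,0,40],"rot": [0,0,0]},
    {"jaw": 0.55,"offset": [0,0,40],"rot": [0,0,0]},
    {"jaw": 0.55,"offset": [0,0,40],"rot": [0,0,0]},
    {"jaw": 0.55,"offset": [0,0,35],"rot": [0,0,0]},
    {"jaw": 0.55,"offset": [0,0,16],"rot": [0,0,0]},
  ],
)

```text
time_s: 4.95
eef_pos: [0.5078, 0.1618, 0.0583]
eef_rot: [-0.001, 0.528, 0.849, -0.001]
wrist_force: [0.2, 0.7, -0.3]
opening: 0.549
grasp_force: 0.0
```

Request:
apply_moves(
  moves=[
    {"jaw": 0.35,"offset": [0,0,0],"rot": [0,0,0]},
    {"jaw": 0.35,"offset": [0,0,0],"rot": [0,0,0]},
    {"jaw": 0.35,"offset": [-0.7,-11,0],"rot": [0,0,-7]},
    {"jaw": 0.35,"offset": [-0.7,-11,0],"rot": [0,0,-7]},
    {"jaw": 0.35,"offset": [-0.7,-11,0],"rot": [0,0,-7]},
  ],
)

```text
time_s: 5.58
eef_pos: [0.4847, 0.1427, 0.0624]
eef_rot: [0.002, 0.362, 0.932, 0.002]
wrist_force: [1.2, 3.4, -1.7]
opening: 0.349
grasp_force: 1.8
```

Request:
apply_moves(
  moves=[
    {"jaw": 0.35,"offset": [-1,-14,0],"rot": [0,0,-9]},
    {"jaw": 0.35,"offset": [-1,-14,0],"rot": [0,0,-9]},
    {"jaw": 0.35,"offset": [-1,-14,0],"rot": [0,0,-9]},
    {"jaw": 0.35,"offset": [-1,-14,0],"rot": [0,0,-9]},
    {"jaw": 0.35,"offset": [-1,-14,0],"rot": [0,0,-9]},
  ],
)

```text
time_s: 6.2
eef_pos: [0.4598, 0.0785, 0.0621]
eef_rot: [0.001, -0.023, 1.0, 0.001]
wrist_force: [-1.6, 3.6, 0.8]
opening: 0.353
grasp_force: 2.0
```

```bash
python3 - <<'E'
from h import *
T=pose(); print(T.round(4).tolist()); o=ctrl.get_obs(); print(o["wrist_force"],o["torque"])
togo([.55-.09*np.cos(.208),.080-.09*np.sin(.208),.061])
E
```

```text
[[-0.9989, -0.0463, 0.0028, 0.4598], [-0.0463, 0.9989, 0.0013, 0.0785], [-0.0029, 0.0011, -1.0, 0.0621], [0.0, 0.0, 0.0, 1.0]]
[-1.55887192  3.55209894  0.84918129] [ 0.70886459  0.13072799 -0.01198941]
shift [ -1.4 -17.1   1.1] toolx yaw -177.3
```

Request:
apply_moves(
  moves=[
    {"jaw": 0.35,"offset": [-0.5,-8,0],"rot": [0,0,-5]},
    {"jaw": 0.35,"offset": [-0.5,-8,0],"rot": [0,0,-4.5]},
    {"jaw": 0.35,"offset": [0,-3,0],"rot": [0,0,0]},
    {"jaw": 0.35,"offset": [0,-2,0],"rot": [0,0,0]},
    {"jaw": 0.35,"offset": [0,0,0],"rot": [0,0,0]},
  ],
)

```text
time_s: 6.82
eef_pos: [0.463, 0.0572, 0.0609]
eef_rot: [0.001, -0.103, 0.995, -0.0]
wrist_force: [-0.1, 1.4, 1.1]
opening: 0.347
grasp_force: 0.5
```

Request:
apply_moves(
  moves=[
    {"jaw": 0.35,"offset": [0,-1.5,0],"rot": [0,0,0]},
    {"jaw": 0.35,"offset": [0,-1.5,0],"rot": [0,0,0]},
    {"jaw": 0.35,"offset": [0,-1,0],"rot": [0,0,0]},
    {"jaw": 0.35,"offset": [0,-1,0],"rot": [0,0,0]},
    {"jaw": 0.35,"offset": [0,0,0],"rot": [0,0,0]},
  ],
)

```text
time_s: 7.45
eef_pos: [0.4631, 0.0543, 0.0604]
eef_rot: [0.0, -0.103, 0.995, 0.002]
wrist_force: [-0.2, 12.2, 4.1]
opening: 0.353
grasp_force: 6.1
```

Request:
apply_moves(
  moves=[
    {"jaw": 0.35,"offset": [0,-1,0],"rot": [0,0,0]},
    {"jaw": 0.35,"offset": [0,-1,0],"rot": [0,0,0]},
    {"jaw": 0.35,"offset": [0,0,0],"rot": [0,0,0]},
    {"jaw": 0.35,"offset": [0,0,0],"rot": [0,0,0]},
    {"jaw": 0.35,"offset": [0,4,0],"rot": [0,0,0]},
  ],
)

```text
time_s: 8.07
eef_pos: [0.4629, 0.0551, 0.0603]
eef_rot: [0.0, -0.104, 0.995, 0.0]
wrist_force: [-0.1, 0.3, -0.2]
opening: 0.351
grasp_force: 0.0
```

Request:
apply_moves(
  moves=[
    {"jaw": 0.35,"offset": [0,4,0],"rot": [0,0,0]},
    {"jaw": 0.5,"offset": [0,0,0],"rot": [0,0,0]},
    {"jaw": 0.5,"offset": [0,0,-50],"rot": [0,0,0]},
    {"jaw": 0.5,"offset": [0,0,-60],"rot": [0,0,0]},
    {"jaw": 0.5,"offset": [0,0,-60],"rot": [0,0,0]},
  ],
)

```text
time_s: 8.7
eef_pos: [0.4616, 0.0578, 0.2319]
eef_rot: [-0.0, -0.103, 0.995, -0.0]
wrist_force: [1.0, -0.1, 0.4]
opening: 0.498
grasp_force: 0.0
```

```bash
python3 - <<'E'
from h import *
T=pose(); p,d=ctrl.camera("wrist"); cv2.imwrite("pics/w2.png",p[:,:,::-1]); np.save("pics/w2d.npy",d); np.save("pics/w2T.npy",T); print(T.round(4).tolist(),ctrl.get_obs()["q"].round(2))
E
```

```text
[[-0.9787, -0.2052, -0.0005, 0.4616], [-0.2052, 0.9787, -0.0004, 0.0578], [0.0006, -0.0003, -1.0, 0.2319], [0.0, 0.0, 0.0, 1.0]] [-0.13 -0.08  1.86 -0.    1.35 -1.91]
```

View pics/w2.png

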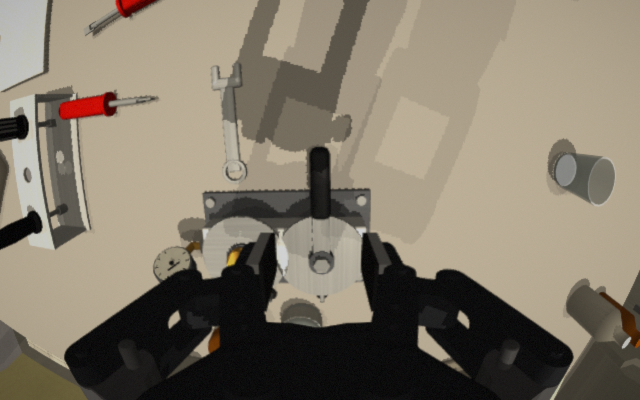

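Lever is in its shut direction: sleeve at (319,150)–(320,215), hub (320,262), square to the base plate. Next is a close look at the slot.

Request:
apply_moves(
  moves=[
    {"jaw": 0.7,"offset": [-17,-29,10],"rot": [0,0,0]},
    {"jaw": 0.7,"offset": [-17,-29,10],"rot": [0,0,0]},
    {"jaw": 0.7,"offset": [-17,-28,20],"rot": [0,0,0]},
    {"jaw": 0.7,"offset": [0,0,0],"rot": [0,0,0]},
    {"jaw": 0.7,"offset": [0,0,0],"rot": [0,0,0]},
  ],
)

```text
time_s: 9.38
eef_pos: [0.5292, -0.0154, 0.19]
eef_rot: [-0.0, -0.103, 0.995, 0.0]
wrist_force: [0.7, -0.2, 0.3]
opening: 0.705
grasp_force: 0.0
```

```bash
python3 - <<'E'
from h import *
T=pose(); p,d=ctrl.camera("wrist"); np.save("pics/w3p.npy",p); np.save("pics/w3d.npy",d); np.save("pics/w3T.npy",T); print(T.round(4).tolist())
u=proj("wrist",[.5686,-.008,.076],T); print(u)
u=u.round().astype(int); a=p[u[1]-40:u[1]+40,u[0]-50:u[0]+50,::-1]; cv2.imwrite("pics/w3.png",cv2.resize(a,None,fx=6,fy=6,interpolation=2)); print(u-[50,40])
E
```

```text
[[-0.9787, -0.2051, -0.001, 0.5292], [-0.2051, 0.9787, 0.0003, -0.0154], [0.0009, 0.0005, -1.0, 0.19], [0.0, 0.0, 0.0, 1.0]]
[317.91944871 235.59888736]
[268 196]
```

View pics/w3.png

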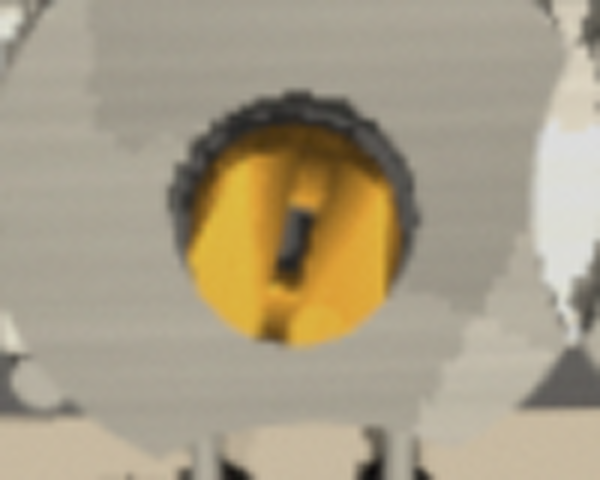

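The close view shows the brass head centred at about (296,236) in the crop. The dark slot runs from (302,205) to (285,285), so it is tilted slightly.

```bash
python3 - <<'E'
from h import *
T=np.load("pics/w3T.npy")
f=lambda x,y:(268+x/6-.5+.08,196+y/6-.5+.08)
A=lambda x,y,z:atz("wrist",f(x,y),z,T)
a,b=A(302,205,.074),A(286,283,.074)
print("slot ends",a,b,np.linalg.norm(a-b),"angle",np.degrees(np.arctan2(*(a-b)[1::-1])),"mid",(a+b)/2)
print("head c",A(296,236,.073),A(190,236,.073),A(403,236,.073))
d=np.load("pics/w3d.npy"); print(d[225:248,312:326:2].round(3))
E
```

```text
slot ends [ 0.56385427 -0.0090002   0.074     ] [ 0.5768144  -0.00876615  0.074     ] 0.012962236412405069 angle -178.96541504072098 mid [ 0.57033434 -0.00888318  0.074     ]
head c [ 0.56934285 -0.00877672  0.073     ] [ 0.57266798 -0.02441334  0.073     ] [0.56607026 0.00701668 0.073     ]
[[0.273 0.274 0.273 0.272 0.271 0.273 0.273]
 [0.272 0.273 0.272 0.272 0.273 0.273 0.272]
 [0.273 0.274 0.273 0.274 0.272 0.274 0.274]
 [0.273 0.274 0.273 0.273 0.273 0.274 0.273]
 [0.273 0.273 0.275 0.274 0.274 0.274 0.273]
 [0.274 0.274 0.281 0.282 0.281 0.274 0.275]
 [0.274 0.273 0.281 0.282 0.281 0.273 0.274]
 [0.272 0.274 0.282 0.283 0.279 0.274 0.275]
 [0.276 0.275 0.282 0.283 0.276 0.274 0.275]
 [0.275 0.274 0.283 0.282 0.276 0.275 0.275]
 [0.276 0.275 0.284 0.285 0.275 0.276 0.275]
 [0.275 0.275 0.283 0.283 0.275 0.276 0.276]
 [0.276 0.274 0.284 0.283 0.275 0.276 0.275]
 [0.275 0.284 0.285 0.283 0.277 0.276 0.276]
 [0.276 0.284 0.284 0.285 0.276 0.277 0.277]
 [0.276 0.284 0.285 0.283 0.276 0.276 0.277]
 [0.277 0.282 0.284 0.282 0.276 0.277 0.278]
 [0.277 0.28  0.283 0.279 0.278 0.278 0.278]
 [0.277 0.281 0.281 0.279 0.277 0.276 0.276]
 [0.278 0.279 0.279 0.277 0.278 0.278 0.277]
 [0.277 0.278 0.278 0.278 0.277 0.279 0.278]
 [0.277 0.278 0.278 0.278 0.277 0.277 0.278]
 [0.278 0.278 0.279 0.279 0.277 0.278 0.278]]
```

Request:
apply_moves(
  moves=[
    {"jaw": 0.7,"offset": [0,-30,-40],"rot": [0,0,0]},
    {"jaw": 0.7,"offset": [12,-36,-40],"rot": [0,0,0]},
    {"jaw": 0.7,"offset": [12,-50,-30],"rot": [0,0,0]},
    {"jaw": 0.7,"offset": [14,-50,0],"rot": [0,0,0]},
    {"jaw": 0.7,"offset": [14,-50,0],"rot": [0,0,0]},
  ],
)

```text
time_s: 10.05
eef_pos: [0.5232, -0.2382, 0.3021]
eef_rot: [0.001, -0.104, 0.995, -0.001]
wrist_force: [-0.2, -0.3, -0.5]
opening: 0.704
grasp_force: 0.0
```

Request:
apply_moves(
  moves=[
    {"jaw": 0.7,"offset": [20,-49,0],"rot": [0,0,0]},
    {"jaw": 0.7,"offset": [22,-49,0],"rot": [0,0,0]},
    {"jaw": 0.7,"offset": [0,0,0],"rot": [0,0,10]},
    {"jaw": 0.7,"offset": [0,0,0],"rot": [0,0,10]},
    {"jaw": 0.7,"offset": [0,0,0],"rot": [0,0,10]},
  ],
)

```text
time_s: 10.68
eef_pos: [0.5023, -0.3414, 0.3011]
eef_rot: [0.0, 0.16, 0.987, -0.0]
wrist_force: [-0.3, 0.4, 0.1]
opening: 0.704
grasp_force: 0.0
```

Request:
apply_moves(
  moves=[
    {"jaw": 0.7,"offset": [0,0,0],"rot": [0,0,10]},
    {"jaw": 0.7,"offset": [0,0,0],"rot": [0,0,10]},
    {"jaw": 0.7,"offset": [0,0,0],"rot": [0,0,10]},
    {"jaw": 0.7,"offset": [0,0,0],"rot": [0,0,10]},
    {"jaw": 0.7,"offset": [0,0,0],"rot": [0,0,10]},
  ],
)

```text
time_s: 11.3
eef_pos: [0.5024, -0.341, 0.3012]
eef_rot: [0.001, 0.562, 0.827, -0.0]
wrist_force: [0.2, 0.5, -0.3]
opening: 0.699
grasp_force: 0.0
```

Request:
apply_moves(
  moves=[
    {"jaw": 0.7,"offset": [0,0,0],"rot": [0,0,10]},
    {"jaw": 0.7,"offset": [0,0,0],"rot": [0,0,10]},
    {"jaw": 0.7,"offset": [0,0,0],"rot": [0,0,10]},
    {"jaw": 0.7,"offset": [0,0,0],"rot": [0,0,10]},
    {"jaw": 0.7,"offset": [0,0,0],"rot": [0,0,10]},
  ],
)

```text
time_s: 11.92
eef_pos: [0.5024, -0.341, 0.3012]
eef_rot: [0.001, 0.859, 0.512, 0.0]
wrist_force: [0.2, 0.4, -0.6]
opening: 0.695
grasp_force: 0.0
```

Request:
apply_moves(
  moves=[
    {"jaw": 0.7,"offset": [0,0,0],"rot": [0,0,10]},
    {"jaw": 0.7,"offset": [0,0,0],"rot": [0,0,10]},
    {"jaw": 0.7,"offset": [0,0,0],"rot": [0,0,10]},
    {"jaw": 0.7,"offset": [0,0,0],"rot": [0,0,10]},
    {"jaw": 0.7,"offset": [0,0,0],"rot": [0,0,10]},
  ],
)

```text
time_s: 12.55
eef_pos: [0.5024, -0.3411, 0.3013]
eef_rot: [0.0, 0.995, 0.101, 0.0]
wrist_force: [-0.3, 0.8, 0.1]
opening: 0.7
grasp_force: 0.0
```

```bash
python3 - <<'E'
from h import *
T=pose(); p,d=ctrl.camera("wrist"); np.save("pics/w4p.npy",p); np.save("pics/w4d.npy",d); np.save("pics/w4T.npy",T); print(T.round(4).tolist(),ctrl.get_obs()["q"].round(2))
for t in ["driver_grip","nut_driver","stand"]: print(t,[(round(r["score"],2),np.round(r["position"])) for r in ctrl.outline_of("wrist",t)])
print([proj("wrist",x,T).round() for x in ([.461,-.352,.175],[.59,-.324,.175])])
cv2.imwrite("pics/w4.png",cv2.resize(p[100:300,180:460,::-1],None,fx=2.8,fy=2.8,interpolation=2))
E
```

```text
[[0.9795, 0.2012, 0.0009, 0.5024], [0.2012, -0.9795, -0.0009, -0.3411], [0.0007, 0.0011, -1.0, 0.3013], [0.0, 0.0, 0.0, 1.0]] [-0.79  0.2   1.44  0.    1.5   0.58]
driver_grip [(0.84, array([322., 219.])), (0.67, array([267., 270.])), (0.64, array([258., 201.]))]
nut_driver [(0.66, array([322.,  89.]))]
stand [(0.94, array([320., 142.]))]
[array([320., 233.]), array([319.,  87.])]
```

View pics/w4.png

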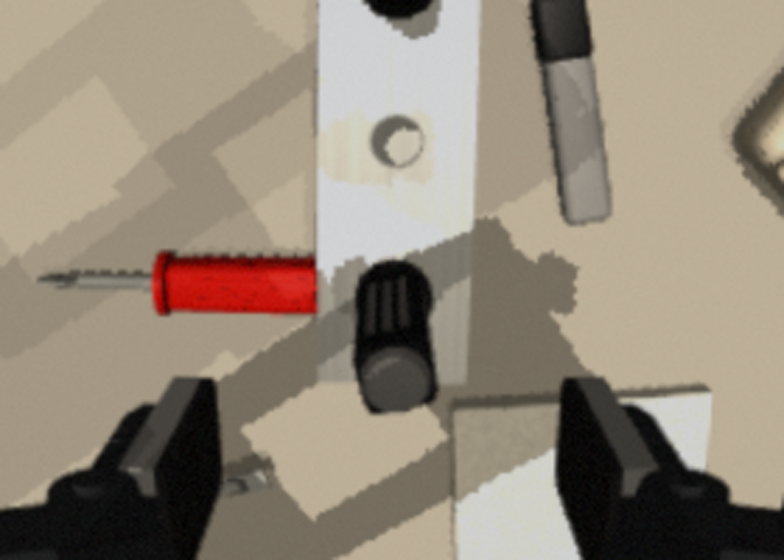

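The front tool has a round grey cap at crop (397,380) and grooves below it. I can't yet tell whether its handle is square, so I compare it with the back tool.

```bash
python3 - <<'E'
import numpy as np,cv2
p=np.load("pics/w4p.npy")[:,:,::-1]; s=cv2.imread("pics/scene0.png")
a=cv2.resize(p[40:120,280:360],(400,400),interpolation=2); b=cv2.resize(p[180:260,280:360],(400,400),interpolation=2)
c=cv2.resize(s[220:310,160:260],(400,360),interpolation=2)
o=np.zeros((400,1200,3),np.uint8); o[:,:400]=a;o[:,400:800]=b;o[:360,800:]=c
o=cv2.resize(np.clip(o.astype(float)*1.8,0,255).astype(np.uint8),(798,266)); cv2.imwrite("pics/w5.png",o)
E
```

```text
(no output)
```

View pics/w5.png

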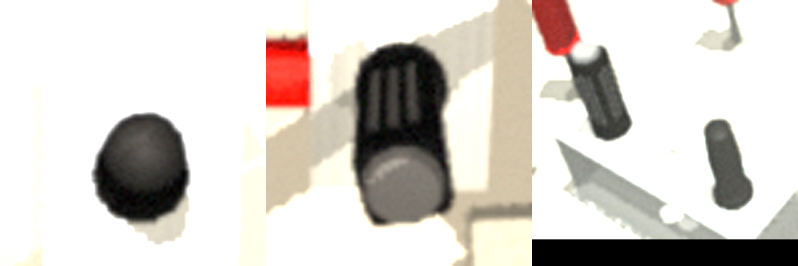

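The front tool has a square grooved handle with a round grey cap, so it is the screwdriver. The back tool is smooth and round, so it is the nut driver.

```bash
python3 - <<'E'
from h import *
T=np.load("pics/w4T.npy"); d=np.load("pics/w4d.npy"); p=np.load("pics/w4p.npy")
M=T@ctrl.camera_params("wrist")["mount"]; K=ctrl.camera_params("wrist")["K"]
v,u=np.mgrid[180:260,290:350]; z=d[180:260,290:350]
x=(u-K[0,2])/K[0,0]; y=(v-K[1,2])/K[1,1]; r=np.hypot(x,y); s=np.tan(r)/r
P=np.stack([x*s*z,y*s*z,z,np.ones_like(z)],-1)@M.T; P=P[...,:3]
col=p[180:260,290:350].astype(int); dark=(col.max(-1)<110)
zz=P[...,2]; print(np.percentile(zz[dark],[5,50,90,99]).round(3))
for lo,hi in [(.168,.2),(.16,.2),(.13,.15),(.11,.13)]:
    m=dark&(zz>lo)&(zz<hi); 
    if m.sum()<10: continue
    rc=cv2.minAreaRect((P[m][:,:2]*1e3).astype(np.float32)); print(lo,m.sum(),rc)
h=atz("wrist",(180+397/2.8,100+140/2.8),.085,T); print("hole1",h)
# side face normal: points on visible side between
m=dark&(zz>.105)&(zz<.160); Q=P[m]; q=Q[:,:2]-Q[:,:2].mean(0); 
w,V=np.linalg.eigh(np.cov(q.T)); print("face normal deg",np.degrees(np.arctan2(V[1,0],V[0,0])),w**.5,Q[:,:2].mean(0))
E
```

```text
[0.024 0.166 0.184 0.185]
0.168 749 ((462.06243896484375, -352.319580078125), (25.58455467224121, 26.370885848999023), 24.622655868530273)
0.16 821 ((462.1276550292969, -352.42498779296875), (25.566020965576172, 26.645933151245117), 24.83382797241211)
0.13 145 ((469.42919921875, -351.8002014160156), (14.84102725982666, 28.190292358398438), 0.1000702753663063)
0.11 120 ((470.59747314453125, -353.06829833984375), (29.57804298400879, 13.702258110046387), 79.56626892089844)
hole1 [ 0.52740606 -0.34083488  0.085     ]
face normal deg -165.49937959819428 [0.00253122 0.00744314] [ 0.47275853 -0.34935254]
```

```bash
python3 - <<'E'
from h import *
K=ctrl.camera_params("top")["K"]; M=ctrl.camera_params("top")["cam_to_world"]
p,d=ctrl.camera("top")
import numpy as np
def cloud(p,d):
    v,u=np.mgrid[:400,:640]; return (np.stack([(u-K[0,2])/K[0,0]*d,(v-K[1,2])/K[1,1]*d,d,np.ones_like(d)],-1)@M.T)[...,:3]
d0=np.load("pics/top_d.npy"); p0=cv2.imread("pics/top0.png")[:,:,::-1].astype(int)
P=cloud(p0,d0); m=((p0[...,0]>p0[...,1]*2)&(p0[...,0]>90)).astype(np.uint8)
n,l,s,c=cv2.connectedComponentsWithStats(m)
for i in range(1,n):
    if s[i,4]>20: Q=P[l==i]; print(c[i].round(),s[i,4],Q.min(0).round(3),Q.max(0).round(3))
togo([.462,-.3525,.121])
E
```

```text
[398.  95.] 186 [ 0.282 -0.231  0.167] [0.912 0.005 1.555]
[368.  98.] 187 [ 0.282 -0.149  0.002] [0.969 0.005 1.555]
[391. 249.] 59 [ 0.387 -0.19   0.158] [ 0.411 -0.164  0.176]
[438. 272.] 59 [ 0.319 -0.33   0.156] [ 0.343 -0.302  0.175]
shift [-41.8   2.2 179.8] toolx yaw 12.1
```

Request:
apply_moves(
  moves=[
    {"jaw": 0.7,"offset": [-42,2,0],"rot": [0,0,0]},
    {"jaw": 0.7,"offset": [0,0,20],"rot": [0,0,-6]},
    {"jaw": 0.7,"offset": [0,0,20],"rot": [0,0,-6]},
    {"jaw": 0.7,"offset": [0,0,20],"rot": [0,0,0]},
    {"jaw": 0.7,"offset": [0,0,20],"rot": [0,0,0]},
  ],
)

```text
time_s: 13.42
eef_pos: [0.4615, -0.3525, 0.2199]
eef_rot: [0.0, 0.978, 0.208, 0.0]
wrist_force: [-1.1, 0.3, -0.2]
opening: 0.698
grasp_force: 0.0
```

Request:
apply_moves(
  moves=[
    {"jaw": 0.7,"offset": [0,0,25],"rot": [0,0,0]},
    {"jaw": 0.7,"offset": [0,0,25],"rot": [0,0,0]},
    {"jaw": 0.7,"offset": [0,0,25],"rot": [0,0,0]},
    {"jaw": 0.7,"offset": [0,0,25],"rot": [0,0,0]},
    {"jaw": 0.7,"offset": [0,0,0],"rot": [0,0,0]},
  ],
)

```text
time_s: 14.05
eef_pos: [0.4605, -0.3512, 0.1184]
eef_rot: [-0.002, 0.978, 0.208, -0.001]
wrist_force: [0.3, -0.0, 0.3]
opening: 0.703
grasp_force: 0.0
```

Request:
apply_moves(
  moves=[
    {"jaw": 0.15,"offset": [0,0,0],"rot": [0,0,0]},
    {"jaw": 0.15,"offset": [0,0,0],"rot": [0,0,0]},
    {"jaw": 0.15,"offset": [0,0,0],"rot": [0,0,0]},
    {"jaw": 0.15,"offset": [0,0,0],"rot": [0,0,0]},
    {"jaw": 0.15,"offset": [0,0,0],"rot": [0,0,0]},
  ],
)

```text
time_s: 14.68
eef_pos: [0.4623, -0.3534, 0.1219]
eef_rot: [0.001, 0.978, 0.207, 0.001]
wrist_force: [0.1, 0.9, 5.9]
opening: 0.293
grasp_force: 57.8
```

Request:
apply_moves(
  moves=[
    {"jaw": 0.15,"offset": [0,0,-20],"rot": [0,0,0]},
    {"jaw": 0.15,"offset": [0,0,-30],"rot": [0,0,0]},
    {"jaw": 0.15,"offset": [0,0,-40],"rot": [0,0,0]},
    {"jaw": 0.15,"offset": [0,0,-40],"rot": [0,0,0]},
    {"jaw": 0.15,"offset": [0,0,-20],"rot": [0,0,0]},
  ],
)

```text
time_s: 15.3
eef_pos: [0.462, -0.3532, 0.2731]
eef_rot: [0.002, 0.978, 0.207, 0.001]
wrist_force: [-0.5, -0.6, -1.4]
opening: 0.294
grasp_force: 57.5
```

```bash
python3 - <<'E'
from h import *
T=pose(); p,d=ctrl.camera("wrist"); np.save("pics/w6p.npy",p); np.save("pics/w6d.npy",d); np.save("pics/w6T.npy",T); print(T.round(4).tolist())
print(ctrl.get_obs()["opening"],ctrl.get_obs()["wrist_force"])
u=proj("wrist",(T@[0,0,.101,1])[:3],T); print(u); u=u.round().astype(int)
a=cv2.resize(p[u[1]-40:u[1]+40,u[0]-40:u[0]+40,::-1],(480,480),interpolation=2); cv2.imwrite("pics/w6.png",a)
print(d[u[1]-16:u[1]+10:2,u[0]-14:u[0]+15:2].round(3))
E
```

```text
[[0.9144, 0.4049, 0.0022, 0.462], [0.4049, -0.9144, -0.0027, -0.3532], [0.001, 0.0033, -1.0, 0.2731], [0.0, 0.0, 0.0, 1.0]]
0.2986300687632471 [ 0.75222786 -0.84373837  1.09930999]
[317.71980634 195.85591439]
[[0.338 0.338 0.42  0.42  0.419 0.418 0.419 0.419 0.421 0.418 0.421 0.339
  0.338 0.338 0.337]
 [0.338 0.339 0.34  0.42  0.42  0.42  0.421 0.42  0.419 0.42  0.341 0.339
  0.337 0.337 0.338]
 [0.34  0.338 0.339 0.34  0.342 0.42  0.421 0.422 0.344 0.339 0.338 0.339
  0.34  0.338 0.339]
 [0.34  0.339 0.339 0.338 0.339 0.34  0.342 0.341 0.34  0.34  0.34  0.339
  0.34  0.34  0.339]
 [0.34  0.34  0.339 0.34  0.339 0.341 0.341 0.256 0.34  0.341 0.341 0.341
  0.34  0.34  0.341]
 [0.34  0.341 0.34  0.343 0.34  0.341 0.341 0.249 0.34  0.341 0.34  0.34
  0.34  0.342 0.341]
 [0.343 0.341 0.342 0.341 0.341 0.341 0.342 0.245 0.341 0.342 0.341 0.341
  0.342 0.342 0.342]
 [0.343 0.343 0.343 0.344 0.341 0.343 0.245 0.238 0.245 0.342 0.343 0.342
  0.341 0.342 0.343]
 [0.342 0.343 0.343 0.342 0.342 0.343 0.238 0.238 0.238 0.341 0.342 0.343
  0.343 0.343 0.343]
 [0.343 0.343 0.343 0.343 0.343 0.241 0.236 0.235 0.235 0.342 0.343 0.344
  0.344 0.343 0.341]
 [0.344 0.344 0.185 0.184 0.183 0.181 0.181 0.181 0.181 0.181 0.182 0.183
  0.183 0.343 0.344]
 [0.184 0.184 0.182 0.18  0.183 0.182 0.182 0.181 0.182 0.182 0.18  0.183
  0.182 0.182 0.183]
 [0.183 0.181 0.182 0.181 0.183 0.182 0.181 0.183 0.183 0.182 0.182 0.183
  0.182 0.181 0.181]]
```

View pics/w6.png

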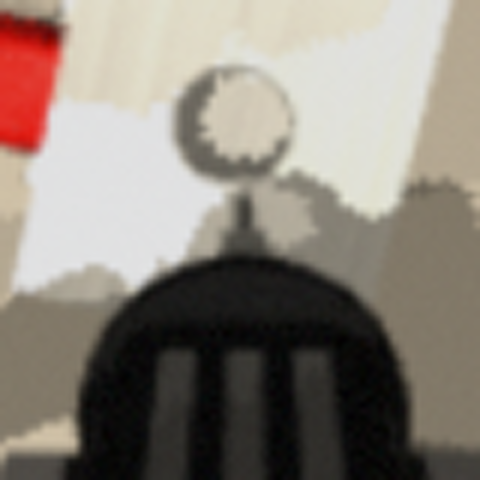

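The blade shows as a thin line at crop (244,192), so its width lies along tool x. Tip is about 107 mm below the TCP. Next I refine the slot pose from the earlier depth image.

```bash
python3 - <<'E'
from h import *
T=np.load("pics/w3T.npy"); d=np.load("pics/w3d.npy"); p=np.load("pics/w3p.npy").astype(int)
v,u=np.mgrid[226:248,304:332]
g=p[226:248,304:332].max(-1)
for m in [(g<110)&(abs(u-316)<6)&(v>228)&(v<245)]:
    W=np.array([atz("wrist",(a,b),.076,T)[:2] for a,b in zip(u[m],v[m])])
    rc=cv2.minAreaRect((W*1e3).astype(np.float32)); w,V=np.linalg.eigh(np.cov(W.T)); print(m.sum(),rc,W.mean(0),np.degrees(np.arctan(V[1,1]/V[0,1])))
# depth-based
c=ctrl.camera_params("wrist");K=c["K"];M=T@c["mount"]; x=(u-K[0,2])/K[0,0]; y=(v-K[1,2])/K[1,1]; r=np.hypot(x,y); s=np.tan(r)/r; z=d[226:248,304:332]
P=(np.stack([x*s*z,y*s*z,z,np.ones_like(z)],-1)@M.T)[...,:3]
h=P[...,2]; m=(h<.0715)&(abs(u-316)<6)&(v>227)&(v<246); W=P[m][:,:2]; w,V=np.linalg.eigh(np.cov(W.T)); print(m.sum(),np.percentile(h,[5,50,90]),W.mean(0),np.degrees(np.arctan(V[1,1]/V[0,1])),w**.5*12**.5)
# brass head
b=(p[...,0]-p[...,2]>60); b[:, :300]=0; b[:,336:]=0; b[:205]=0;b[260:]=0
vv,uu=np.nonzero(b); (cx,cy),rr=cv2.minEnclosingCircle(np.stack([uu,vv],1).astype(np.float32)); print(cx,cy,rr,atz("wrist",(cx,cy),.074,T))
togo([.5698,-.0088,.2731])
E
```

```text
53 ((569.4519653320312, -7.727582931518555), (3.9190168380737305, 11.212725639343262), 88.6457748413086) [ 0.56923153 -0.0077976 ] -2.3609172492633212
61 [0.06836647 0.07565954 0.07652216] [ 0.5719039  -0.00729627] 0.8917820057105421 [0.00433456 0.01265418]
316.5 235.5 18.179758071899414 [ 0.56936081 -0.00809574  0.074     ]
shift [ 237.7 -272.1    0.9] toolx yaw 23.9
```

Request:
apply_moves(
  moves=[
    {"jaw": 0.15,"offset": [24,-27,0],"rot": [0,0,0]},
    {"jaw": 0.15,"offset": [24,-27,0],"rot": [0,0,0]},
    {"jaw": 0.15,"offset": [24,-27,0],"rot": [0,0,0]},
    {"jaw": 0.15,"offset": [24,-27,0],"rot": [0,0,0]},
    {"jaw": 0.15,"offset": [24,-27,0],"rot": [0,0,0]},
  ],
)

```text
time_s: 15.98
eef_pos: [0.5165, -0.1793, 0.2694]
eef_rot: [-0.0, 0.978, 0.207, -0.0]
wrist_force: [0.5, 0.4, -1.2]
opening: 0.298
grasp_force: 57.6
```

Request:
apply_moves(
  moves=[
    {"jaw": 0.15,"offset": [24,-27,0],"rot": [0,0,0]},
    {"jaw": 0.15,"offset": [24,-27,0],"rot": [0,0,0]},
    {"jaw": 0.15,"offset": [24,-27,0],"rot": [0,0,0]},
    {"jaw": 0.15,"offset": [24,-27,0],"rot": [0,0,0]},
    {"jaw": 0.15,"offset": [22,-29,0],"rot": [0,0,0]},
  ],
)

```text
time_s: 16.6
eef_pos: [0.5689, -0.0063, 0.2693]
eef_rot: [-0.0, 0.978, 0.207, -0.001]
wrist_force: [-0.4, 0.0, -1.1]
opening: 0.299
grasp_force: 57.6
```

Request:
apply_moves(
  moves=[
    {"jaw": 0.15,"offset": [0,0,0],"rot": [0,0,8]},
    {"jaw": 0.15,"offset": [0,0,0],"rot": [0,0,8]},
    {"jaw": 0.15,"offset": [0,0,20],"rot": [0,0,7.5]},
    {"jaw": 0.15,"offset": [0,0,30],"rot": [0,0,0]},
    {"jaw": 0.15,"offset": [0,0,20],"rot": [0,0,0]},
  ],
)

```text
time_s: 17.23
eef_pos: [0.5679, -0.0073, 0.1979]
eef_rot: [-0.0, 1.0, 0.003, -0.001]
wrist_force: [-0.2, 0.2, -1.7]
opening: 0.297
grasp_force: 57.5
```

```bash
python3 - <<'E'
from h import *
T=pose(); p,d=ctrl.camera("wrist"); np.save("pics/w7p.npy",p); np.save("pics/w7d.npy",d); np.save("pics/w7T.npy",T); print(T.round(4).tolist())
u=proj("wrist",(T@[0,0,.107,1])[:3],T); print(u); u=u.round().astype(int)
a=cv2.resize(p[u[1]-35:u[1]+25,u[0]-40:u[0]+40,::-1],None,fx=9,fy=9,interpolation=2); cv2.imwrite("pics/w7.png",a); print(u-[40,35])
togo([.5695,-.008,.2])
E
```

```text
[[1.0, 0.0067, -0.0028, 0.5679], [0.0067, -1.0, 0.0006, -0.0073], [-0.0028, -0.0006, -1.0, 0.1979], [0.0, 0.0, 0.0, 1.0]]
[317.72368413 194.23769589]
[278 159]
shift [ 3.   1.  -4.9] toolx yaw 0.4
```

View pics/w7.png

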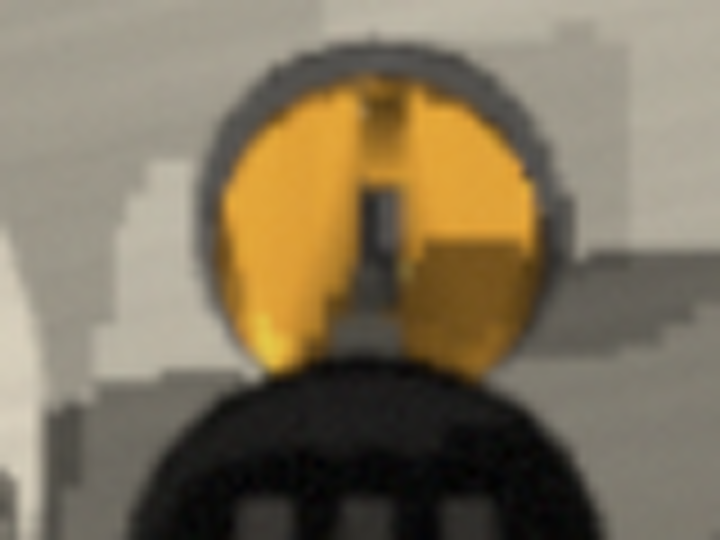

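The view shows the slot's far end at crop (383,188), columns 362–405, in line with the image's vertical. The shaft comes up at (365,330) near the slot's line. I read the blade's position from numbers.

```bash
python3 - <<'E'
from h import *
p=np.load("pics/w7p.npy").astype(int); d=np.load("pics/w7d.npy"); T=np.load("pics/w7T.npy")
print("cols 312..328"); 
for v in range(177,200): print(v,p[v,312:329,0],(d[v,312:329]*1e3).round().astype(int)-200)
for q in ([.006,0],[.006,.00125],[.006,-.00125]): print(proj("wrist",(T@[*q,.107,1])[:3],T))
E
```

```text
cols 312..328
177 [223 226 226 222 214 197 188 187 188 190 198 211 219 227 227 227 227] [70 71 69 70 69 70 69 69 70 70 70 69 69 70 68 69 70]
178 [223 225 225 222 209 189 177 193 194 198 203 211 218 226 226 227 226] [70 69 70 70 70 70 69 70 70 69 69 69 69 70 69 71 69]
179 [222 225 225 218 203 170 135 140 143 147 169 194 213 223 226 227 227] [71 70 69 69 69 70 78 77 77 79 69 69 70 70 71 70 70]
180 [222 224 223 215 196 156  86  79  89 100 140 182 210 221 225 227 226] [69 70 70 71 68 70 78 77 79 77 70 70 71 70 70 70 70]
181 [222 224 221 210 192 148  68  50  78  89 133 178 206 219 225 226 226] [70 69 70 70 71 71 79 76 79 78 70 71 71 70 70 71 69]
182 [222 224 217 206 187 145  63  47  78  89 133 175 202 216 223 226 225] [71 69 72 71 72 71 78 79 77 78 70 70 70 70 71 70 69]
183 [221 222 214 200 184 141  64  49  76  89 131 172 197 213 221 224 225] [71 70 72 71 71 70 79 79 77 78 71 70 70 70 72 71 71]
184 [220 219 208 196 179 137  63  49  76  88 127 167 194 206 214 221 222] [70 72 70 71 72 72 78 78 80 79 71 72 72 71 72 72 71]
185 [219 214 203 189 174 133  61  49  77  86 118 158 181 165 170 174 1
[... 1305 characters left out ...]
10] [74 74 73 42 42 42 40 40 41 42 74 73 74 74 74 73 73]
196 [142 126  98  83  79  79  78  80  79  78  88 101 108 111 115 113 112] [76 74 74 38 39 38 37 39 39 37 74 74 73 73 74 74 74]
197 [111  97  83  74  70  67  65  67  70  72  77  91 105 110 116 115 117] [  75   74   74   39   37   39   38   38   37   38   75   74   73   74
   74   74 -200]
198 [ 91  78  56  53  47  41  41  42  50  53  54  68  86  93 106 111 120] [74 74 41 35 35 36 35 35 34 35 76 74 74 74 74 75 74]
199 [ 45  30  18  21  16  15  15  15  20  19  23  25  33  44  77  90 102] [-14 -16 -15 -16 -17 -16 -16 -16 -15 -16 -15 -15 -16 -14  74  74  76]
[317.72006127 187.2299188 ]
[319.22953664 187.22990292]
[316.21061458 187.23007117]
```

```bash
python3 - <<'E'
from h import *
T=np.load("pics/w7T.npy")
a=atz("wrist",(319.7,178.6),.076,T); print("slot far end",a,"centre",a-[.007,0,0])
tip=(T@[0,0,.107,1])[:3]; print("tip",tip)
b=atz("wrist",(318.5,187.7),tip[2],T); print("blade corner",b, "tip centre",b-[.006,0,0])
togo([.5695,-.008,.2])
E
```

```text
slot far end [ 0.57775998 -0.00886559  0.076     ] centre [ 0.57075998 -0.00886559  0.076     ]
tip [ 0.56759195 -0.0072422   0.09086447]
blade corner [ 0.57319954 -0.00785082  0.09086447] tip centre [ 0.56719954 -0.00785082  0.09086447]
shift [ 3.   1.  -4.9] toolx yaw 0.4
```

Request:
apply_moves(
  moves=[
    {"jaw": 0.15,"offset": [3,1,0],"rot": [0,0,0]},
    {"jaw": 0.15,"offset": [0,0,8],"rot": [0,0,0]},
    {"jaw": 0.15,"offset": [0,0,4],"rot": [0,0,0]},
    {"jaw": 0.15,"offset": [0,0,0],"rot": [0,0,0]},
    {"jaw": 0.15,"offset": [0,0,0],"rot": [0,0,0]},
  ],
)

```text
time_s: 17.9
eef_pos: [0.5723, -0.0085, 0.1886]
eef_rot: [0.0, 1.0, 0.003, 0.0]
wrist_force: [0.1, 0.2, -0.6]
opening: 0.295
grasp_force: 57.5
```

```bash
python3 - <<'E'
from h import *
T=pose(); p,d=ctrl.camera("wrist"); print(T.round(4)[:3,3], ctrl.get_obs()["wrist_force"])
p=p.astype(int)
for v in range(178,200): print(v,p[v,312:329,0],(d[v,312:329]*1e3).round().astype(int)-200)
E
```

```text
[ 0.5723 -0.0085  0.1886] [ 0.20829216  0.34705805 -0.88135419]
178 [222 222 227 222 170 109  96  95 109 172 207 216 217 214 207 182 143] [62 61 61 61 60 61 60 60 60 60 60 59 60 61 61 64 64]
179 [226 227 227 220 175 119 110 110 118 178 214 226 228 227 225 216 184] [61 58 60 61 61 61 61 60 61 61 61 62 61 61 61 61 61]
180 [227 228 227 219 175 132 124 123 131 183 217 227 229 227 228 225 213] [  60   60   60   61   60   60   60   59   60   61   61   61   61   60
   62 -200   60]
181 [227 227 226 208 172 144 137 137 144 183 217 228 228 227 228 226 224] [61 61 62 61 60 61 60 61 61 62 61 60 62 60 61 61 60]
182 [227 226 223 191 163 151 149 150 156 190 216 227 228 227 227 226 225] [60 60 59 61 61 60 62 61 61 61 61 62 61 61 61 61 61]
183 [227 226 221 186 168 165 162 164 169 193 216 225 227 226 227 227 225] [61 61 62 60 62 61 62 61 62 62 61 62 62 60 62 62 61]
184 [226 225 219 185 173 178 177 179 181 198 215 223 228 228 227 227 226] [61 62 61 61 62 60 63 62 61 61 63 62 61 62 62 62 62]
185 [225 225 217 192 186 188 189 190 193 203 213 222 225 225 226 223 223] [62 61 61 61 62 64 62 62 63 63 61 61 6
[... 1144 characters left out ...]
62 63 45 45 44 39 40 45 46 64 63 63 65 64 65 64]
195 [177 116  97  83  79  78  80  78  77  81  97 115 130 130 123 119 117] [64 63 64 41 41 42 39 39 42 41 63 63 65 64 64 65 64]
196 [170 113  95  83  80  80  80  79  79  80 100 119 128 131 123 118 118] [65 65 64 38 37 38 38 38 39 37 63 64 66 65 65 65 65]
197 [144 106  84  74  70  67  67  67  71  72  90 110 127 129 120 117 120] [64 65 64 39 38 38 39 39 38 38 64 65 64 65 65 65 65]
198 [ 95  84  59  54  46  43  40  42  50  54  63  84 107 112 111 114 117] [65 66 42 35 36 35 35 36 35 36 65 65 65 64 66 65 64]
199 [ 42  29  22  20  22  16  19  15  17  16  22  29  40  54  87 100 105] [-14 -16 -15 -16 -17 -15 -17 -16 -17 -14 -15 -15 -14 -14  65  65  66]
```

```bash
python3 - <<'E'
from h import *
T=pose(); tz=T[2,3]-.107
a=atz("wrist",(318.1,187.4),.076,T); b=atz("wrist",(318.5,187.6),tz,T); print(T[:3,3],a-[.007,0,0],b-[.006,0,0],(T@[0,0,.107,1])[:3])
E
```

```text
[ 0.57227539 -0.00856124  0.18865163] [ 0.56984573 -0.0088573   0.076     ] [ 0.57202491 -0.0091843   0.08165163] [ 0.57233771 -0.00857586  0.08165164]
```

Request:
apply_moves(
  moves=[
    {"jaw": 0.15,"offset": [-2.2,-0.3,0],"rot": [0,0,0]},
    {"jaw": 0.15,"offset": [0,0,3],"rot": [0,0,0]},
    {"jaw": 0.15,"offset": [0,0,3],"rot": [0,0,0]},
    {"jaw": 0.15,"offset": [0,0,3],"rot": [0,0,0]},
    {"jaw": 0.15,"offset": [0,0,0],"rot": [0,0,0]},
  ],
)

```text
time_s: 18.58
eef_pos: [0.5698, -0.0082, 0.1789]
eef_rot: [-0.0, 1.0, 0.003, -0.0]
wrist_force: [0.6, 0.4, -1.6]
opening: 0.297
grasp_force: 57.5
```

Request:
apply_moves(
  moves=[
    {"jaw": 0.15,"offset": [0,0,1.5],"rot": [0,0,0]},
    {"jaw": 0.15,"offset": [0,0,1],"rot": [0,0,0]},
    {"jaw": 0.15,"offset": [0,0,0],"rot": [0,0,0]},
    {"jaw": 0.15,"offset": [0,0,0],"rot": [0,0,0]},
    {"jaw": 0.15,"offset": [0,0,0],"rot": [0,0,0]},
  ],
)

```text
time_s: 19.2
eef_pos: [0.5699, -0.0082, 0.1768]
eef_rot: [-0.0, 1.0, 0.003, 0.0]
wrist_force: [-0.3, 0.1, -1.0]
opening: 0.297
grasp_force: 57.5
```

```bash
python3 - <<'E'
from h import *
o=ctrl.get_obs(); print(o["eef_pos"],o["wrist_force"],o["torque"],o["q"].round(2))
E
```

```text
[ 0.56989795 -0.0082151   0.17681803] [-0.2923641   0.10967287 -1.00213987] [-0.02865222  0.0069842   0.00959239] [-0.22  0.22  1.67  0.    1.25  1.34]
```

Request:
apply_moves(
  moves=[
    {"jaw": 0.15,"offset": [0,0,0],"rot": [0,0,-6]},
    {"jaw": 0.15,"offset": [0,0,0],"rot": [0,0,-6]},
    {"jaw": 0.15,"offset": [0,0,0],"rot": [0,0,-6]},
    {"jaw": 0.15,"offset": [0,0,0],"rot": [0,0,0]},
    {"jaw": 0.15,"offset": [0,0,0],"rot": [0,0,0]},
  ],
)

```text
time_s: 19.82
eef_pos: [0.5699, -0.0083, 0.1768]
eef_rot: [-0.0, 0.987, 0.159, -0.0]
wrist_force: [0.6, 0.3, -1.1]
opening: 0.3
grasp_force: 57.5
```

```bash
python3 - <<'E'
from h import *
o=ctrl.get_obs(); print(o["eef_pos"],o["wrist_force"],o["torque"]); togo([.5699,-.0082,.1768])
E
```

```text
[ 0.56988677 -0.00826302  0.17681855] [ 0.61548602  0.2971232  -1.11341006] [ 0.01502859  0.05672296 -0.04434253]
shift [ 0.  -0.1  0. ] toolx yaw 18.3
```

Request:
apply_moves(
  moves=[
    {"jaw": 0.15,"offset": [0,0,0],"rot": [0,0,-8]},
    {"jaw": 0.15,"offset": [0,0,0],"rot": [0,0,-8]},
    {"jaw": 0.15,"offset": [0,0,0],"rot": [0,0,-8]},
    {"jaw": 0.15,"offset": [0,0,0],"rot": [0,0,-8]},
    {"jaw": 0.15,"offset": [0,0,0],"rot": [0,0,-8]},
  ],
)

```text
time_s: 20.45
eef_pos: [0.5699, -0.0084, 0.1768]
eef_rot: [0.0, 0.872, 0.489, -0.0]
wrist_force: [-0.8, 0.3, 0.3]
opening: 0.296
grasp_force: 57.5
```

```bash
python3 - <<'E'
from h import *
o=ctrl.get_obs(); print(o["eef_pos"],o["wrist_force"],o["torque"]); togo([.5699,-.0082,.1768])
E
```

```text
[ 0.56988649 -0.00835898  0.17683071] [-0.8482821   0.2817708   0.26365068] [-0.08486649  0.06118772 -0.11408701]
shift [ 0.1 -0.1  0. ] toolx yaw 58.5
```

Request:
apply_moves(
  moves=[
    {"jaw": 0.15,"offset": [0,0,0],"rot": [0,0,-8]},
    {"jaw": 0.15,"offset": [0,0,0],"rot": [0,0,-8]},
    {"jaw": 0.15,"offset": [0,0,0],"rot": [0,0,-8]},
    {"jaw": 0.15,"offset": [0,0,0],"rot": [0,0,-4]},
    {"jaw": 0.15,"offset": [0,0,0],"rot": [0,0,0]},
  ],
)

```text
time_s: 21.08
eef_pos: [0.57, -0.0084, 0.1768]
eef_rot: [0.0, 0.73, 0.684, -0.0]
wrist_force: [-0.4, -0.5, 0.4]
opening: 0.294
grasp_force: 57.5
```

```bash
python3 - <<'E'
from h import *
o=ctrl.get_obs(); print(o["eef_pos"],o["wrist_force"],o["torque"]); togo([.5699,-.0082,.1768])
E
```

```text
[ 0.56995545 -0.00840414  0.17684572] [-0.3632939  -0.51630077  0.38087016] [-0.22071282  0.03829902 -0.07984006]
shift [ 0.2 -0.1  0. ] toolx yaw 86.3
```

Request:
apply_moves(
  moves=[
    {"jaw": 0.15,"offset": [0,0,0],"rot": [0,0,-3]},
    {"jaw": 0.15,"offset": [0,0,0],"rot": [0,0,-3]},
    {"jaw": 0.15,"offset": [0,0,0],"rot": [0,0,-2]},
    {"jaw": 0.15,"offset": [0,0,0],"rot": [0,0,0]},
    {"jaw": 0.15,"offset": [0,0,0],"rot": [0,0,0]},
  ],
)

```text
time_s: 21.7
eef_pos: [0.5699, -0.0083, 0.1768]
eef_rot: [0.0, 0.68, 0.733, -0.0]
wrist_force: [0.7, -1.5, -1.5]
opening: 0.296
grasp_force: 57.5
```

```bash
python3 - <<'E'
from h import *
o=ctrl.get_obs(); print(o["eef_pos"],o["wrist_force"],o["torque"]); togo([.5699,-.0082,.1768])
E
```

```text
[ 0.56994764 -0.00834132  0.17682267] [ 0.67680395 -1.47868415 -1.45771464] [-0.28498928 -0.10663797 -0.10930777]
shift [ 0.1 -0.   0. ] toolx yaw 94.3
```

Request:
apply_moves(
  moves=[
    {"jaw": 0.15,"offset": [0,0,0],"rot": [0,0,-2]},
    {"jaw": 0.15,"offset": [0,0,0],"rot": [0,0,-2]},
    {"jaw": 0.15,"offset": [0,0,0],"rot": [0,0,0]},
    {"jaw": 0.15,"offset": [0,0,0],"rot": [0,0,0]},
    {"jaw": 0.15,"offset": [0,0,0],"rot": [0,0,0]},
  ],
)

```text
time_s: 22.32
eef_pos: [0.5699, -0.0083, 0.1768]
eef_rot: [0.0, 0.654, 0.757, 0.0]
wrist_force: [1.4, -1.2, -0.4]
opening: 0.297
grasp_force: 57.5
```

```bash
python3 - <<'E'
from h import *
o=ctrl.get_obs(); print(o["eef_pos"],o["wrist_force"],o["torque"]); togo([.5699,-.0082,.1768])
E
```

```text
[ 0.56994514 -0.00829811  0.17681371] [ 1.36169765 -1.21457031 -0.35397978] [-0.47713955 -0.10867845 -0.08255719]
shift [ 0.1 -0.   0. ] toolx yaw 98.4
```

Request:
apply_moves(
  moves=[
    {"jaw": 0.15,"offset": [0,0,0],"rot": [0,0,-2]},
    {"jaw": 0.15,"offset": [0,0,0],"rot": [0,0,-2]},
    {"jaw": 0.15,"offset": [0,0,0],"rot": [0,0,0]},
    {"jaw": 0.15,"offset": [0,0,0],"rot": [0,0,0]},
    {"jaw": 0.15,"offset": [0,0,0],"rot": [0,0,0]},
  ],
)

```text
time_s: 22.95
eef_pos: [0.5699, -0.0083, 0.1768]
eef_rot: [0.0, 0.627, 0.779, 0.0]
wrist_force: [0.7, -1.8, -1.2]
opening: 0.297
grasp_force: 57.5
```

```bash
python3 - <<'E'
from h import *
o=ctrl.get_obs(); print(o["eef_pos"],o["wrist_force"],o["torque"]); togo([.5699,-.0082,.1768])
T=pose(); p,d=ctrl.camera("wrist"); np.save("pics/w8p.npy",p); np.save("pics/w8d.npy",d); np.save("pics/w8T.npy",T)
E
```

```text
[ 0.56994073 -0.00826932  0.17684057] [ 0.72924628 -1.78514186 -1.203353  ] [-0.45574931 -0.19778975 -0.09626701]
shift [ 0.1 -0.   0. ] toolx yaw 102.4
```

Request:
apply_moves(
  moves=[
    {"jaw": 0.15,"offset": [0,0,0],"rot": [0,0,-2]},
    {"jaw": 0.15,"offset": [0,0,0],"rot": [0,0,0]},
    {"jaw": 0.15,"offset": [0,0,0],"rot": [0,0,-2]},
    {"jaw": 0.15,"offset": [0,0,0],"rot": [0,0,0]},
    {"jaw": 0.15,"offset": [0,0,0],"rot": [0,0,0]},
  ],
)

```text
time_s: 23.62
eef_pos: [0.5699, -0.0083, 0.1768]
eef_rot: [0.0, 0.599, 0.801, 0.0]
wrist_force: [0.3, -2.0, 0.6]
opening: 0.302
grasp_force: 57.6
```

```bash
python3 - <<'E'
from h import *
o=ctrl.get_obs(); print(o["eef_pos"],o["wrist_force"],o["torque"]); togo([.5699,-.0082,.1768])
E
```

```text
[ 0.56992505 -0.00825035  0.17682452] [ 0.25044582 -2.04176199  0.59658341] [-0.5545711  -0.23632095 -0.11440554]
shift [ 0.1 -0.   0. ] toolx yaw 106.4
```

```bash
python3 - <<'E'
from h import *
T=pose(); p,d=ctrl.camera("wrist"); np.save("pics/w9p.npy",p); np.save("pics/w9d.npy",d); np.save("pics/w9T.npy",T)
s,_=ctrl.camera("top")
u=proj("wrist",[.5699,-.0083,.076],T).round().astype(int); print(u)
a=cv2.resize(p[u[1]-35:u[1]+25,u[0]-30:u[0]+30,::-1],(400,400),interpolation=2)
b=cv2.resize(s[165:245,285:365,::-1],(400,400),interpolation=2)
cv2.imwrite("pics/w9.png",np.clip(1.4*np.hstack([a,b]),0,255))
E
```

```text
[318 195][ WARN:0@1.726] global loadsave.cpp:1063 imwrite_ Unsupported depth image for selected encoder is fallbacked to CV_8U.
```

View pics/w9.png

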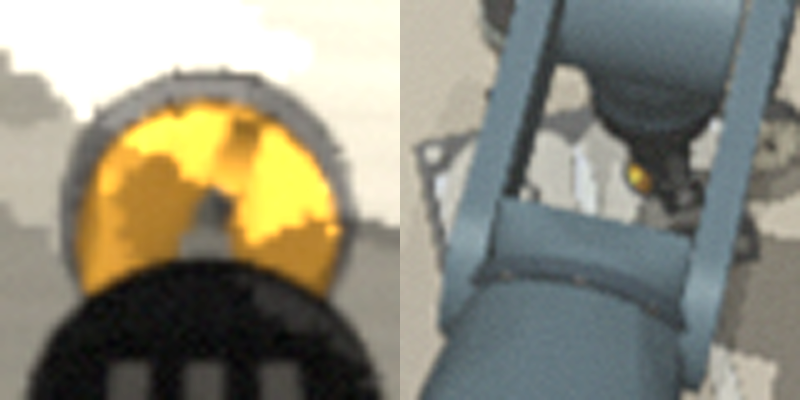

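The slot in the head runs from about (245,130) to (205,220) in the left crop, so it lags the blade by some 15° and has turned about 90°. I press on gently and watch for a torque rise at the stop.

Request:
apply_moves(
  moves=[
    {"jaw": 0.15,"offset": [0,0,0],"rot": [0,0,-2]},
    {"jaw": 0.15,"offset": [0,0,0],"rot": [0,0,0]},
    {"jaw": 0.15,"offset": [0,0,0],"rot": [0,0,-1]},
    {"jaw": 0.15,"offset": [0,0,0],"rot": [0,0,0]},
    {"jaw": 0.15,"offset": [0,0,0],"rot": [0,0,0]},
  ],
)

```text
time_s: 24.35
eef_pos: [0.5699, -0.0082, 0.1768]
eef_rot: [-0.0, 0.578, 0.816, 0.0]
wrist_force: [0.6, -0.9, -0.4]
opening: 0.293
grasp_force: 57.6
```

```bash
python3 - <<'E'
from h import *
o=ctrl.get_obs(); print(o["eef_pos"],o["wrist_force"],o["torque"]); togo([.5699,-.0082,.1768])
import numpy as np
for n in ("w8","w9"):
    p=np.load(f"pics/{n}p.npy").astype(int); d=np.load(f"pics/{n}d.npy")
    print(n)
    for v in range(180,198): print(v,p[v,308:330,0],(d[v,308:330]*1e3).round().astype(int)-200)
E
```

```text
[ 0.56988951 -0.00815042  0.17679604] [ 0.6280722  -0.92124658 -0.41687149] [-0.35069648 -0.19122967 -0.1425933 ]
shift [-0.1 -0.  -0. ] toolx yaw 109.4
w8
180 [236 239 239 239 239 239 238 237 239 240 240 240 235 195 146 124 120 122
 141 204 230 230] [50 48 48 48 49 49 49 47 48 49 49 49 48 49 50 50 50 49 50 48 49 50]
181 [239 239 240 238 238 237 236 238 239 240 240 238 228 188 150 139 135 136
 161 220 238 239] [50 48 49 49 49 48 48 49 49 47 50 48 49 48 49 49 49 49 49 49 49 48]
182 [233 231 235 237 238 237 235 238 240 240 239 235 217 178 156 152 150 149
 177 224 239 240] [48 49 49 50 50 49 48 49 49 50 49 49 48 49 50 49 49 48 51 50 49 49]
183 [188 171 215 232 234 233 235 238 240 239 238 229 202 178 169 165 164 170
 211 233 240 240] [50 49 49 49 48 50 50 49 49 51 49 48 48 49 51 49 48 50 51 49 50 50]
184 [173 146 161 173 176 192 233 240 240 238 233 224 199 188 182 181 182 191
 224 237 240 240] [50 48 50 50 51 50 49 49 50 51 48 50 50 49 49 50 49 49 50 51 49 49]
185 [150 135 132 132 133 163 229 237 237 235 229 221 205 200 197 196 197 208
 229 238 240 241] [50 50 49 50 49 50 50 50 50 49 50 
[... 4316 characters left out ...]
52 51 53 53 41 43 59 59 53 52 50 51 52 51 51 52]
194 [128 127 124 123 122 120 115 108  95  85  82  78  74  78 101 124 161 221
 232 236 235 221] [52 53 53 52 52 51 51 52 59 61 40 39 60 61 51 53 52 51 52 51 52 53]
195 [127 125 122 122 121 116 110  97  89  87  86  86  83  86 103 119 153 216
 227 206 178 163] [52 52 53 52 52 51 51 42 42 42 39 40 44 44 51 52 53 53 52 52 52 52]
196 [128 124 122 121 117 112 104  94  88  88  88  87  88  88 103 116 135 173
 182 159 136 132] [54 53 53 52 52 53 52 39 39 40 39 40 40 39 52 54 52 52 52 51 53 52]
197 [128 123 119 118 114 109  98  92  83  79  79  79  80  84  96 109 121 129
 134 132 130 129] [53 53 52 53 51 53 50 40 38 38 40 40 39 40 53 52 53 53 52 53 52 54]
```

Request:
apply_moves(
  moves=[
    {"jaw": 0.15,"offset": [0,0,0],"rot": [0,0,-1]},
    {"jaw": 0.15,"offset": [0,0,0],"rot": [0,0,0]},
    {"jaw": 0.15,"offset": [0,0,0],"rot": [0,0,-1]},
    {"jaw": 0.15,"offset": [0,0,0],"rot": [0,0,0]},
    {"jaw": 0.15,"offset": [0,0,0],"rot": [0,0,0]},
  ],
)

```text
time_s: 24.98
eef_pos: [0.5699, -0.0082, 0.1768]
eef_rot: [0.0, 0.564, 0.826, 0.0]
wrist_force: [0.3, -0.5, -0.2]
opening: 0.296
grasp_force: 57.6
```

```bash
python3 - <<'E'
from h import *
o=ctrl.get_obs(); print(o["eef_pos"],o["wrist_force"],o["torque"]); togo([.5699,-.0082,.1768])
E
```

```text
[ 0.56991688 -0.00820432  0.17683284] [ 0.34265513 -0.46334287 -0.1947022 ] [-0.24397994 -0.19300157 -0.16421773]
shift [ 0. -0.  0.] toolx yaw 111.4
```

Request:
apply_moves(
  moves=[
    {"jaw": 0.15,"offset": [0,0,0],"rot": [0,0,-2]},
    {"jaw": 0.15,"offset": [0,0,0],"rot": [0,0,-2]},
    {"jaw": 0.15,"offset": [0,0,0],"rot": [0,0,0]},
    {"jaw": 0.15,"offset": [0,0,0],"rot": [0,0,0]},
    {"jaw": 0.15,"offset": [0,0,0],"rot": [0,0,0]},
  ],
)

```text
time_s: 25.6
eef_pos: [0.5699, -0.0082, 0.1768]
eef_rot: [-0.0, 0.535, 0.845, -0.0]
wrist_force: [0.5, -0.0, 0.3]
opening: 0.3
grasp_force: 57.7
```

```bash
python3 - <<'E'
from h import *
o=ctrl.get_obs(); print(o["eef_pos"],o["wrist_force"],o["torque"]); togo([.5699,-.0082,.1768])
T=pose(); p,d=ctrl.camera("wrist"); np.save("pics/w10p.npy",p); np.save("pics/w10T.npy",T)
p=p.astype(int)
for v in range(174,198): print(v,p[v,308:330,0],(d[v,308:330]*1e3).round().astype(int)-200)
E
```

```text
[ 0.56986729 -0.00823186  0.1767969 ] [ 0.50789127 -0.03987871  0.30694263] [-0.17946092 -0.13812008 -0.29206386]
shift [ 0.  0. -0.] toolx yaw 115.4
174 [107 114 114 112 112 113 110 106  99 101 109 111 111 100  90  98 110 109
 112 111 104  99] [59 59 59 59 59 58 60 58 58 58 58 57 59 59 59 58 58 59 59 58 59 60]
175 [113 113 114 111 109 107 111 114 110 108 120 140 136 120 103 102 107 105
 112 112 111 106] [58 60 58 59 59 60 58 58 57 60 57 58 59 59 59 58 60 59 58 59 60 59]
176 [114 108 109 118 129 140 156 171 172 160 160 191 179 175 166 148 132 120
 132 121 105  97] [58 59 58 59 60 57 56 55 52 54 53 54 53 55 55 54 56 58 58 58 58 60]
177 [111 102 121 155 186 213 228 235 235 225 216 232 217 229 229 216 194 179
 178 145 107  98] [59 58 55 56 54 51 50 50 48 48 48 48 48 49 49 52 51 53 55 57 58 59]
178 [110 159 207 226 232 236 238 240 240 237 236 239 236 238 239 236 229 203
 162 157 149 115] [56 54 51 51 48 48 47 48 47 48 47 49 49 49 49 48 49 49 50 54 53 57]
179 [133 209 231 238 240 240 239 240 240 239 239 240 240 240 240 239 230 179
 131 128 137 132] [52 49 47 48 48 48 49 48 49 49 47 48 49 
[... 2306 characters left out ...]
50]
194 [134 128 126 121 120 118 112 102  95  89  86  84  79  73  94 148 203 212
 160 134 130 132] [52 52 52 52 51 53 52 50 51 51 40 39 60 60 54 55 51 53 53 52 50 51]
195 [151 142 129 122 119 115 108  96  90  89  89  87  85  86 100 126 149 155
 137 129 130 131] [52 52 52 51 53 53 53 42 42 42 39 39 43 42 51 52 52 51 53 52 52 52]
196 [152 136 125 118 114 112 103  92  88  88  86  87  85  87 103 115 123 127
 128 129 131 130] [52 52 52 53 52 53 52 40 37 38 38 39 39 39 52 52 52 51 53 52 53 53]
197 [145 127 118 114 111 107  93  85  77  75  74  79  79  81  92 107 120 124
 126 127 130 129] [  52   52   52   53   51   53   52   39   38   39 -200   39   38   39
   54   52   52   53   52   53   53   52]
```

The torque has risen to 0.29 N m while the slot stayed still, so the selector is at its stop. I ease back and lift out.

Request:
apply_moves(
  moves=[
    {"jaw": 0.15,"offset": [0,0,0],"rot": [0,0,5]},
    {"jaw": 0.15,"offset": [0,0,0],"rot": [0,0,5]},
    {"jaw": 0.15,"offset": [0,0,0],"rot": [0,0,4]},
    {"jaw": 0.15,"offset": [0,0,0],"rot": [0,0,0]},
    {"jaw": 0.15,"offset": [0,0,0],"rot": [0,0,0]},
  ],
)

```text
time_s: 26.28
eef_pos: [0.5699, -0.0082, 0.1768]
eef_rot: [0.0, 0.633, 0.774, 0.0]
wrist_force: [0.8, -0.3, -0.1]
opening: 0.298
grasp_force: 57.6
```

```bash
python3 - <<'E'
from h import *
o=ctrl.get_obs(); print(o["eef_pos"],o["wrist_force"],o["torque"]); togo([.4622,-.3534,.272])
E
```

```text
[ 0.56992907 -0.00815379  0.17675418] [ 0.76961446 -0.27219727 -0.12587962] [-0.16895584 -0.28455399  0.01670596]
shift [-316.9 -174.2  -95.3] toolx yaw 101.5
```

Request:
apply_moves(
  moves=[
    {"jaw": 0.15,"offset": [0,0,-10],"rot": [0,0,0]},
    {"jaw": 0.15,"offset": [0,0,-20],"rot": [0,0,0]},
    {"jaw": 0.15,"offset": [0,0,-25],"rot": [0,0,0]},
    {"jaw": 0.15,"offset": [0,0,-25],"rot": [0,0,0]},
    {"jaw": 0.15,"offset": [0,0,-15],"rot": [0,0,0]},
  ],
)

```text
time_s: 26.9
eef_pos: [0.5699, -0.0081, 0.2736]
eef_rot: [0.0, 0.633, 0.774, 0.0]
wrist_force: [0.7, -0.4, -0.7]
opening: 0.301
grasp_force: 58.2
```

Request:
apply_moves(
  moves=[
    {"jaw": 0.15,"offset": [-40,0,0],"rot": [0,0,0]},
    {"jaw": 0.15,"offset": [0,0,0],"rot": [0,0,0]},
    {"jaw": 0.15,"offset": [0,0,0],"rot": [0,0,0]},
    {"jaw": 0.15,"offset": [0,0,0],"rot": [0,0,0]},
    {"jaw": 0.15,"offset": [0,0,0],"rot": [0,0,0]},
  ],
)

```text
time_s: 27.52
eef_pos: [0.5776, -0.0467, 0.2717]
eef_rot: [-0.0, 0.633, 0.774, -0.0]
wrist_force: [-0.7, 0.4, -1.3]
opening: 0.297
grasp_force: 58.2
```

```bash
python3 - <<'E'
from h import *
T=pose(); p,d=ctrl.camera("wrist"); np.save("pics/w11p.npy",p); np.save("pics/w11d.npy",d); np.save("pics/w11T.npy",T); p=p.astype(int)
o=proj("wrist",[.5699,-.0083,.076],T); print(T[:3,3],o); i,j=o.round().astype(int)
sub=p[j-12:j+13,i-14:i+15]; print(sub[...,0])
c=ctrl.camera_params("wrist");K=c["K"];M=T@c["mount"]; v,u=np.mgrid[j-9:j+10,i-9:i+10]; x=(u-K[0,2])/K[0,0]; y=(v-K[1,2])/K[1,1]; r=np.hypot(x,y); s=np.tan(r)/r; z=d[v,u]
P=(np.stack([x*s*z,y*s*z,z,np.ones_like(z)],-1)@M.T)[...,:3]; h=P[...,2]; m=(h<np.median(h)-.0045)&(h>.05)&(np.hypot(P[...,0]-.5699,P[...,1]+.0083)<.011); W=P[m][:,:2]; w,V=np.linalg.eigh(np.cov(W.T)); print(np.median(h),m.sum(),W.mean(0),"slot angle",np.degrees(np.arctan2(V[1,1],V[0,1])),(12*w)**.5)
# blade
u=proj("wrist",(T@[.006,0,.107,1])[:3],T); print(u); i,j=u.round().astype(int)
for v in range(j-6,j+14): print(v,p[v,i-9:i+10,0],(d[v,i-9:i+10]*1e3).round().astype(int))
togo([.4622,-.3534,.272])
E
```

```text
[ 0.57758428 -0.04674933  0.27166792] [318.3750471  138.12956188]
[[170 165 150 128 108 101 137 175 206 229 232 232 233 233 233 228 174 139
  129 139 166 199 179 152 130 132 161 198 209]
 [172 148 108 103 106 134 198 229 232 234 234 235 234 234 233 227 177 155
  153 164 195 229 228 206 163 131 127 147 183]
 [162 134 100 103 147 210 230 234 235 235 235 234 235 235 230 219 179 166
  175 199 223 232 234 229 209 164 129 128 164]
 [144 110  94 116 209 229 234 234 235 234 234 234 234 234 227 200 188 186
  199 219 231 234 233 233 228 210 167 127 134]
 [112  89 113 176 227 233 235 235 234 234 234 235 234 235 229 212 207 206
  211 224 234 234 234 234 234 228 209 161 131]
 [ 87  79 136 218 233 234 234 235 235 234 235 235 234 233 228 224 222 220
  218 223 234 235 235 235 234 233 228 206 145]
 [ 78  79 152 229 234 235 234 235 235 235 234 235 233 227 211 197 200 210
  218 225 234 234 235 235 234 233 233 227 168]
 [ 80  90 160 229 235 235 234 235 235 234 235 234 231 216 166 122 132 164
  207 229 234 234 235 234 235 233 234 230 189]
 [ 78  98 167 230 234 235 234 234 235 235 235 234 227 196 130  99 
[... 4645 characters left out ...]
2 323 323 322 324 325
 323]
196 [107 112 109 103 105 103  92  86  84  84  83  83  81  66  46  42  42  41
  44] [345 343 343 341 338 336 239 237 238 239 237 237 238 323 323 321 322 323
 323]
197 [104 112 111 111 108  93  80  72  72  71  72  74  75  62  46  43  42  42
  42] [345 342 343 341 338 335 238 237 238 238 238 237 238 322 324 322 324 324
 323]
198 [100 102  99  95  90  63  58  49  45  43  45  53  55  46  36  36  37  40
  40] [346 342 345 342 338 241 234 235 234 235 235 234 235 322 321 321 321 322
 324]
199 [84 71 56 41 33 24 20 17 18 21 21 24 22 19 17 17 20 31 37] [345 186 185 185 185 185 185 184 182 184 184 184 185 185 185 183 185 321
 322]
shift [-277.6 -173.9   -0.3] toolx yaw 101.4
```

Slot is now at 90.4° against about 1° before, so the selector is at its stop. Now back to the stand.

Request:
apply_moves(
  moves=[
    {"jaw": 0.15,"offset": [-28,-17.5,0],"rot": [0,0,0]},
    {"jaw": 0.15,"offset": [-28,-17.5,0],"rot": [0,0,0]},
    {"jaw": 0.15,"offset": [-28,-17.5,0],"rot": [0,0,0]},
    {"jaw": 0.15,"offset": [-28,-17.5,0],"rot": [0,0,0]},
    {"jaw": 0.15,"offset": [-28,-17.5,0],"rot": [0,0,0]},
  ],
)

```text
time_s: 28.2
eef_pos: [0.5193, -0.2026, 0.2719]
eef_rot: [0.0, 0.633, 0.774, 0.0]
wrist_force: [0.3, 0.1, -1.3]
opening: 0.297
grasp_force: 58.2
```

Request:
apply_moves(
  moves=[
    {"jaw": 0.15,"offset": [-28,-17.5,0],"rot": [0,0,0]},
    {"jaw": 0.15,"offset": [-28,-17.5,0],"rot": [0,0,0]},
    {"jaw": 0.15,"offset": [-28,-17.5,0],"rot": [0,0,0]},
    {"jaw": 0.15,"offset": [-28,-17.5,0],"rot": [0,0,0]},
    {"jaw": 0.15,"offset": [-26,-16.5,0],"rot": [0,0,0]},
  ],
)

```text
time_s: 28.82
eef_pos: [0.4617, -0.3551, 0.2718]
eef_rot: [0.0, 0.633, 0.774, 0.0]
wrist_force: [1.1, 0.9, -1.0]
opening: 0.296
grasp_force: 58.2
```

Request:
apply_moves(
  moves=[
    {"jaw": 0.15,"offset": [0,0,0],"rot": [0,0,0]},
    {"jaw": 0.15,"offset": [0,0,0],"rot": [0,0,0]},
    {"jaw": 0.15,"offset": [0,0,20],"rot": [0,0,0]},
    {"jaw": 0.15,"offset": [0,0,20],"rot": [0,0,0]},
    {"jaw": 0.15,"offset": [0,0,10],"rot": [0,0,0]},
  ],
)

```text
time_s: 29.45
eef_pos: [0.4622, -0.3527, 0.2206]
eef_rot: [-0.001, 0.633, 0.774, 0.0]
wrist_force: [-0.1, -0.4, -1.0]
opening: 0.295
grasp_force: 58.2
```

```bash
python3 - <<'E'
from h import *
T=pose(); p,d=ctrl.camera("wrist"); np.save("pics/w12p.npy",p); np.save("pics/w12T.npy",T)
o=ctrl.get_obs(); print(o["eef_pos"],o["wrist_force"]); togo([.4622,-.3534,.122])
print(proj("wrist",[.4615,-.3535,.085],T),proj("wrist",(T@[.006,0,.107,1])[:3],T))
for v in range(176,202): print(v,p[v,304:334].max(-1),(d[v,312:328]*1e3).round().astype(int))
E
```

```text
[ 0.46185902 -0.35261319  0.21969366] [-1.23492244 -0.22744374 -1.60812763]
shift [-1.1  0.3 97.7] toolx yaw 101.5
[317.50405809 186.51146612] [318.33892227 186.48090892]
176 [222 222 220 213 200 194 195 200 206 205 205 199 156 112 104 105 105 113
 125 154 192 212 219 220 220 221 220 220 220 220] [365 363 366 365 364 365 366 365 365 365 284 285 284 284 284 283]
177 [221 221 218 200 163 188 202 205 206 206 204 197 154 109 101 103 102 102
 105 116 141 180 207 218 220 220 220 221 221 220] [364 364 365 365 367 365 366 364 366 365 366 366 285 283 284 283]
178 [219 218 208 196 192 201 202 203 202 200 196 157 122 105 104 102 103 105
 103 105 115 140 180 208 218 221 221 220 220 221] [365 365 365 364 366 366 366 366 366 365 366 365 365 285 284 283]
179 [192 184 168 168 202 206 202 182 155 152 148 122 107 103 104 103 102 104
 103 102 107 117 155 196 218 221 221 220 221 220] [367 366 367 366 365 365 365 365 367 366 364 366 367 366 284 284]
180 [173 152 129 146 198 202 182 144 115 108 108 105 103 103 104 104 103 105
 105 103 105 108 133 181 209 220 221 220 221 220] [367 365 365 365 367 366 366 3
[... 3388 characters left out ...]
8  51
  63  87 108 110 114 119 126 130 129 130 130 128] [288 288 241 235 233 235 234 235 235 235 242 242 289 289 289 288]
199 [131 130 129 124 118 101  81  60  42  35  23  18  15  16  12  16  17  18
  25  31  42  50  70  88 109 121 125 130 132 130] [186 184 184 184 184 184 183 185 184 184 185 184 185 185 289 289]
200 [127 124 111  81  59  46  35  22  11  13  10  12  17  20  18  23  17  15
  16  18  17  22  27  39  56  71  92 121 128 130] [182 182 182 180 183 181 182 182 181 181 180 182 183 183 184 185]
201 [105  84  66  41  17   9  14  12  10  16  15  24  28  27  29  30  28  27
  23  28  28  27  24  21  21  31  48  79 103 118] [182 181 182 182 182 183 182 182 182 182 181 182 182 181 181 183]
```

Request:
apply_moves(
  moves=[
    {"jaw": 0.15,"offset": [-1,0,15],"rot": [0,0,0]},
    {"jaw": 0.15,"offset": [0,0,20],"rot": [0,0,0]},
    {"jaw": 0.15,"offset": [0,0,20],"rot": [0,0,0]},
    {"jaw": 0.15,"offset": [0,0,20],"rot": [0,0,0]},
    {"jaw": 0.15,"offset": [0,0,12],"rot": [0,0,0]},
  ],
)

```text
time_s: 30.12
eef_pos: [0.4621, -0.355, 0.1337]
eef_rot: [-0.0, 0.634, 0.774, 0.0]
wrist_force: [-0.2, -1.0, -1.4]
opening: 0.293
grasp_force: 58.6
```

Request:
apply_moves(
  moves=[
    {"jaw": 0.15,"offset": [0,0,4],"rot": [0,0,0]},
    {"jaw": 0.15,"offset": [0,0,2],"rot": [0,0,0]},
    {"jaw": 0.15,"offset": [0,0,2],"rot": [0,0,0]},
    {"jaw": 0.15,"offset": [0,0,0],"rot": [0,0,0]},
    {"jaw": 0.15,"offset": [0,0,0],"rot": [0,0,0]},
  ],
)

```text
time_s: 30.75
eef_pos: [0.4623, -0.3555, 0.1271]
eef_rot: [0.0, 0.634, 0.774, -0.0]
wrist_force: [-0.6, 0.3, 0.0]
opening: 0.296
grasp_force: 58.6
```

Request:
apply_moves(
  moves=[
    {"jaw": 0.15,"offset": [2,0,2],"rot": [0,0,0]},
    {"jaw": 0.15,"offset": [0,0,2],"rot": [0,0,0]},
    {"jaw": 0.15,"offset": [0,0,1],"rot": [0,0,0]},
    {"jaw": 0.15,"offset": [0,0,0],"rot": [0,0,0]},
    {"jaw": 0.15,"offset": [0,0,0],"rot": [0,0,0]},
  ],
)

```text
time_s: 31.38
eef_pos: [0.4618, -0.3532, 0.122]
eef_rot: [-0.0, 0.634, 0.774, 0.0]
wrist_force: [-1.8, 1.5, 3.6]
opening: 0.297
grasp_force: 59.1
```

Request:
apply_moves(
  moves=[
    {"jaw": 0.45,"offset": [0,0,0],"rot": [0,0,0]},
    {"jaw": 0.6,"offset": [0,0,0],"rot": [0,0,0]},
    {"jaw": 0.7,"offset": [0,0,0],"rot": [0,0,0]},
    {"jaw": 0.7,"offset": [0,0,0],"rot": [0,0,0]},
    {"jaw": 0.7,"offset": [0,0,0],"rot": [0,0,0]},
  ],
)

```text
time_s: 32.0
eef_pos: [0.4618, -0.3534, 0.1218]
eef_rot: [0.0, 0.634, 0.774, -0.0]
wrist_force: [0.0, 0.3, -0.0]
opening: 0.701
grasp_force: 0.0
```

Request:
apply_moves(
  moves=[
    {"jaw": 0.7,"offset": [0,0,-15],"rot": [0,0,0]},
    {"jaw": 0.7,"offset": [0,0,-30],"rot": [0,0,0]},
    {"jaw": 0.7,"offset": [0,0,-45],"rot": [0,0,0]},
    {"jaw": 0.7,"offset": [0,0,-50],"rot": [0,0,0]},
    {"jaw": 0.7,"offset": [-40,0,-30],"rot": [0,0,0]},
  ],
)

```text
time_s: 32.62
eef_pos: [0.4708, -0.3918, 0.297]
eef_rot: [0.003, 0.633, 0.775, -0.0]
wrist_force: [1.7, -0.4, -0.5]
opening: 0.701
grasp_force: 0.0
```

```bash
python3 - <<'E'
from h import *
T=pose(); p,d=ctrl.camera("wrist"); print(T[:3,3])
c=ctrl.camera_params("wrist");K=c["K"];M=T@c["mount"]; v,u=np.mgrid[60:300,200:440]; x=(u-K[0,2])/K[0,0]; y=(v-K[1,2])/K[1,1]; r=np.hypot(x,y)+1e-9; s=np.tan(r)/r; z=d[v,u]
P=(np.stack([x*s*z,y*s*z,z,np.ones_like(z)],-1)@M.T)[...,:3]
m=(P[...,2]>.165)&(P[...,2]<.2)&(np.hypot(P[...,0]-.462,P[...,1]+.353)<.04); Q=P[m]; print(m.sum(),Q.mean(0),np.percentile(Q[:,2],[5,50,95]),cv2.minAreaRect((Q[:,:2]*1e3).astype(np.float32)))
# lever / selector check from scene camera
s,ds=ctrl.camera("top")
for t in ("isolator","selector","driver_grip","nut_driver","spanner","marker"): print(t,[(round(r["score"],2),np.round(r["position"])) for r in ctrl.outline_of("top",t)][:3])
E
```

```text
[ 0.47083331 -0.39182101  0.29695857]
893 [ 0.4618446  -0.35360165  0.18158556] [0.17531193 0.18314241 0.18520489] ((461.8841857910156, -354.350830078125), (24.937536239624023, 26.44757652282715), 11.92512321472168)
isolator [(0.73, array([314., 207.]))]
selector [(0.75, array([336., 202.]))]
driver_grip [(0.65, array([411., 242.]))]
nut_driver [(0.55, array([432., 188.]))]
spanner [(0.76, array([351., 246.])), (0.31, array([432., 190.]))]
marker [(0.48, array([454., 199.]))]
```

```bash
python3 -c "
from bench import ctrl
print(ctrl.hand_in())"
```

```text
the job is handed in; nothing more can be done
None
```

I handed the job in at about 33 s without seeing a verdict: the lever is shut at its stop, the selector is turned about 90° to its standby stop, and the screwdriver is back upright and fully down in its original stand hole.

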